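# Ready a cheese carrier: handle up, sprung keeper bar in

### The arm

A 6-joint arm with a two-finger parallel gripper is mounted at the origin on the work surface. World frame = base frame: x ahead of the robot, y to its left, z up, the work surface at z = 0. Lengths are in mm, angles in rad, forces in N, time in s.
With the tool pointing down it reaches from about 275 to 750 mm from the base axis. Payload 10.2 kg.
Tool frame: the origin (TCP) lies between the finger pads; the fingertips stand 11 mm ahead of it and the grasp point (between the pads) lies 8 mm behind it (ctrl.tip_extent is the distance from the TCP to the fingertips, in mm); z points along the fingers, y is the direction in which the jaws open and shut (so a half turn about z gives the same grasp; the last joint's range is limited). The gripper opens to 85 mm and grips with 20 to 120 N. Pads are 22 mm wide; open, the fingers measure 114 mm over their backs; the gripper's body (76 mm by 85 mm) begins 54 mm behind the grasp point. The pads swing forward as they close: fully open they stand 13 mm farther back than shut.
Start: joints at [-1.482, 0.313, 1.498, -0, 1.331, -0.223], TCP at [161.043, -499.696, 242.294] pointing down, gripper open.
Joint ranges: [-2.94, 2.94], [-0.97, 2.17], [0.19, 2.56], [-1.23, 4.37], [0.02, 3.11], [-2.88, 2.88]. Speed limits (rad/s): [2.39, 2.39, 3.01, 3.14, 3.14, 3.14].

### API

Orientations are given as a unit quaternion [w, x, y, z].
In Python, from rig import ctrl gives the robot as it stands.
- The arm moves only by the tool apply_moves, never from a script. Its argument "commands" is a list of rows, each a list of 5 numbers: the finger opening in cm, from 0 to 8.54, then the shift along the tool's x, y, z in cm, then the turn about the tool's z in rad. In form: [[jaw, dx, dy, dz, roll], ...]. A call has 1 to 12 rows; each row shifts and turns the commanded pose from where the row before left it, along the tool's axes as they then stand; what a row does not reach is not made up. A row lasts 1/12 s, in which the tool goes at most 41.7 mm and 7.16 degrees, less where a joint would pass 70% of its speed; a pose out of reach is approached as far as the arm can. A call with a gripper value outside its range is refused whole. The fingers move at their own pace and stop on an object; "squeeze" is the grip in N (left out, the last holds). Time passes only in rows, so rows that do not move let the fingers close. It gives the time, the measured TCP pose, the force and the opening at its end, in the units of the state.
- ctrl.sense(): the state, without advancing time (a new reading comes with each control period).
- ctrl.capture(name): name is "scene" or "side" or "wrist"; returns the picture (480x640x3 uint8, red, green, blue); there is no depth.
- ctrl.camera_info(name): a dict with "fov_y" (degrees; the focal length in pixels is half the picture's height over the tangent of half this angle, whatever the lens; pixels are square), "cx", "cy" (the principal point, pixels), "camera_from_world" (4x4, takes a point from world to camera coordinates). Camera axes: x right, y down, z forward; pixel columns grow to the right and rows downward; lengths in mm; the calibration is good to about 2 mm. A picture is of the moment at which its call begins: read the wrist's pose just before it. camera_info takes no time and is no camera call; for the wrist camera it gives the pose at the moment of the call.
- ctrl.finish_job(): hands the job in, once; it reports no verdict.
The state is a dict: "time_s": time; "joints": joint angles; "dq": joint speeds; "tau": joint torques, N m; "eef_pos": TCP position; "ee_rot": TCP orientation; "force": force on the tool from outside, world axes, zero at the start; "wrist_torque": the same for the moment, N m; "grip_width": opening from 0.0 (shut) to 1.0 (fully open).
Only numpy, scipy, OpenCV 4.12 (cv2) and the standard library are available. Lean on these libraries where they do the work, as an engineer would, in place of code of your own. Each camera call takes 0.05 s, during which the arm holds its last target.

### The job

Get the cheese carrier ready to be carried off. First swing its carry handle from the front up and over until it clicks home at its end stop; then squeeze the loose sprung keeper bar by its two upright tabs, fit it across the open front of the carrier and let it spring out so that its end pins are fully home in the recesses of the two side walls. Let go of everything, and leave the cheeses and the other things on the table where they are.

Things in the scene. Friction and masses are not known exactly. Their poses are not given: they have to be found in the camera images.
- carrier: Fixed aluminium cheese carrier, 190 deep (x), 236 wide (y), 187 tall, open at its front (-x of its frame). Origin: centre of its underside, on the table; x runs from front to back, y to its left wall, z up. Side walls 18 thick, inner faces 200 apart (y = +-100), front edges at x = -95. Two cheeses stand in it from x = -35 back
- deck_edge (a point): Middle of the lower front edge of the carrier's white deck (12 thick, covering the whole top): x = -85, y = 0, z = 175 in the carrier frame. It overhangs the bar's place, so a gripper must come in from the front, leaning about 40 degrees from vertical with its body towards the front
- recess_l (a point): Centre of the bottom of the square blind recess (18 x 18, 8 deep, level) in the inner face of the carrier's left (+y) wall: at x = -75, y = +108, z = 75 in the carrier frame; same axes as the carrier
- recess_r (a point): The same in the right (-y) wall: x = -75, y = -108, z = 75 in the carrier frame. The recess bottoms are 216 apart
- handle (a joint): Angle of the carry handle, a U of 12 mm round bar hinged on the carrier's side walls: 0 = lying forward, 0.1 rad above level; grows as it swings up and back; 1.47 = upright; end stop at 1.8. The hinge is stiff (about 0.2 N m, stays where it is left); in the last 0.45 rad a sprung catch resists a little and then holds it at the end stop
- handle_hinge (a point): Middle of the handle's hinge axis, which runs along carrier y: x = 0, y = 0, z = 160 in the carrier frame
- handle_grip (a point): Middle of the handle's straight crossbar (12 diameter, 254 long, parallel to carrier y), 150 from the hinge axis
- bar_centre (a point): Loose steel keeper bar, 0.24 kg, lying flat on the table, two tabs up. The point is midway between the tabs, 30 above the underside, with the bar at full length; y runs along the bar towards its sprung half, z up. Bar 20 x 20 in section, axis 10 above its underside, 219 long over its end pins (193 fully squeezed). Either way round fits, and its tabs may lean any way once in
- plunger (a joint): How far the bar is squeezed, m: 0 = full length, 0.026 = fully squeezed (hard stop), 0.003 when home. Spring 8 N at full length, 17 N fully squeezed. Tabs: plates 6 thick along the bar, 26 wide across it, from the bar's top (20) to 60 above its underside; outer faces 62 apart free, 36 squeezed; tabs and pins are symmetrical about the tabs' middle in both states
- bar_tip (a point): End of the pin (round, 10 diameter, 11 long, on the axis) of the bar's fixed half, 109.5 from the middle towards -y of the bar
- plunger_tip (a point): End of the like pin of the bar's sprung half, 109.5 from the middle at full length, towards +y of the bar
- cheese_a_mid (a point): Centre of a brown cheese wheel, 110 diameter, 60 thick, standing on edge in the carrier; to be left alone
- cheese_b_mid (a point): Centre of a pale cheese wheel of the same size, standing on edge beside it; to be left alone
- jar_mid (a point): Middle of a closed spice jar, 56 diameter, 85 tall, standing on the table; to be left alone
- mould_mid (a point): Middle of a white cheese mould (open cup), 68 diameter, 65 tall, standing on the table; to be left alone
- weight_mid (a point): Middle of a small plain steel weight, a cylinder 44 diameter, 40 tall, standing on the table between the robot and the work; to be left alone
Mind the look-alikes: they are no part of the job. Of the things that look like the part that bears bar_centre, take the one that is farthest to the robot's right at the start.

How it is judged (in metres and radians):
On the way, in this order (a step that is already met when the one before it is completed fails the run):
1. the handle is swung over and caught at its end stop (value of joint handle above 1.72 rad), for 0.2 s.
2. both pins of the bar are in the recesses (((y of bar_tip in the frame of recess_l above -0.004 m and distance between bar_tip and recess_l below 0.008 m and y of plunger_tip in the frame of recess_r below 0.004 m and distance between plunger_tip and recess_r below 0.008 m) or (y of bar_tip in the frame of recess_r below 0.004 m and distance between bar_tip and recess_r below 0.008 m and y of plunger_tip in the frame of recess_l above -0.004 m and distance between plunger_tip and recess_l below 0.008 m))), for 0.2 s.
At the end, for the whole second after the job is handed in: The handle stands within 0.08 rad of its end stop; each end pin of the bar reaches at least 4 mm into a different recess (either way round), its end within 8 mm of the centre of the recess bottom; cheeses within 20 mm and jar, mould and weight within 30 mm of where they began (value of joint handle above 1.72 rad and ((y of bar_tip in the frame of recess_l above -0.004 m and distance between bar_tip and recess_l below 0.008 m and y of plunger_tip in the frame of recess_r below 0.004 m and distance between plunger_tip and recess_r below 0.008 m) or (y of bar_tip in the frame of recess_r below 0.004 m and distance between bar_tip and recess_r below 0.008 m and y of plunger_tip in the frame of recess_l above -0.004 m and distance between plunger_tip and recess_l below 0.008 m)) and distance of each of cheese_a_mid, cheese_b_mid from where it was at the start of the episode below 0.02 m and distance of each of jar_mid, mould_mid, weight_mid from where it was at the start of the episode below 0.03 m); the robot touches nothing.
It fails at once if a cheese is knocked from its place (distance of any of cheese_a_mid, cheese_b_mid from where it was at the start of the episode above 0.02 m).
It fails at once if jar, mould or weight is knocked away (distance of any of jar_mid, mould_mid, weight_mid from where it was at the start of the episode above 0.03 m).
It also fails if it takes over 64 s, if anything falls off the work surface, if the arm or the gripper's body presses on something with over 40 N, if the wrist force passes 120 N, or if a joint passes its speed limit or range.

## Working session

There is one attempt and no reset: what is moved stays moved. The work goes in short steps, Python scripts to look and compute and a tool call to move; the robot and the scene stay as the last step left them, time stands still between calls to the robot, and variables do not carry over. Pictures are saved under pics/ and viewed, and the job is handed in when it is done.

Besides the shell and the picture viewer there is one more tool, called after "Emit:" as name([rows], argument=value, ...), one row to a line, values as JSON. apply_moves: Moves the arm, as the interface text tells. Its arguments: {"type":"object","properties":{"commands":{"type":"array"},"squeeze":{"type":"number"}},"required":["commands"]}

```bash
ls; mkdir -p pics; python3 - <<'E'
from rig import ctrl
import cv2
for n in ("scene","side","wrist"):
    ci=ctrl.camera_info(n); print(n,ci)
    cv2.imwrite(f"pics/{n}0.png",ctrl.capture(n)[:,:,::-1])
print(ctrl.sense(), ctrl.tip_extent)
E
```

```text
pics
scene {'fov_y': 50.97350354758064, 'cx': 325.24925343268814, 'cy': 242.70231759095688, 'camera_from_world': array([[-8.59708329e-03,  9.99796022e-01, -1.82757928e-02,
         1.70992189e+01],
       [ 7.20120150e-01, -6.49048380e-03, -6.93819028e-01,
        -3.28092957e+02],
       [-6.93796123e-01, -1.91255866e-02, -7.19917462e-01,
         1.63026369e+03],
       [ 0.00000000e+00,  0.00000000e+00,  0.00000000e+00,
         1.00000000e+00]])}
side {'fov_y': 50.52369430277873, 'cx': 326.0921019131744, 'cy': 241.33711456078896, 'camera_from_world': array([[-9.99465711e-01, -2.63498544e-02, -1.93385206e-02,
         5.74985831e+02],
       [ 7.36078675e-04,  5.73371892e-01, -8.19294899e-01,
         1.21886198e+02],
       [ 3.26764654e-02, -8.18871393e-01, -5.73046150e-01,
         9.90290159e+02],
       [ 0.00000000e+00,  0.00000000e+00,  0.00000000e+00,
         1.00000000e+00]])}
wrist {'fov_y': 69.37526551186211, 'cx': 318.0751274881007, 'cy': 232.18630818981669, 'camera_from_world': array([[ 3.07304883e-01, -9.51609419e-01, -1.79487468e-03,
        -5.24109654e+02],
     
[... 233 characters left out ...]
1.00000000e+00]])}
{'time_s': 0.15, 'joints': array([-1.48243225e+00,  3.13270734e-01,  1.49820862e+00, -1.03525298e-05,
        1.33101871e+00, -2.23370593e-01]), 'dq': array([ 0.0009794 , -0.00172308, -0.0038131 ,  0.0001318 , -0.00068679,
        0.00094925]), 'tau': array([ 2.18741501e-03, -4.12367678e+01, -2.59796280e+01, -9.40790665e-05,
        3.25088076e-03, -1.48105136e-05]), 'eef_pos': array([ 161.00805804, -499.52146296,  241.91281561]), 'ee_rot': array([-4.52012388e-04,  9.87876968e-01,  1.55238177e-01,  2.55196437e-05]), 'force': array([ 0.67289776,  0.25338025, -1.00821817]), 'wrist_torque': array([ 0.02972129,  0.02583903, -0.02591655]), 'grip_width': 0.9977301434819336} 11.0
```

View pics/scene0.png

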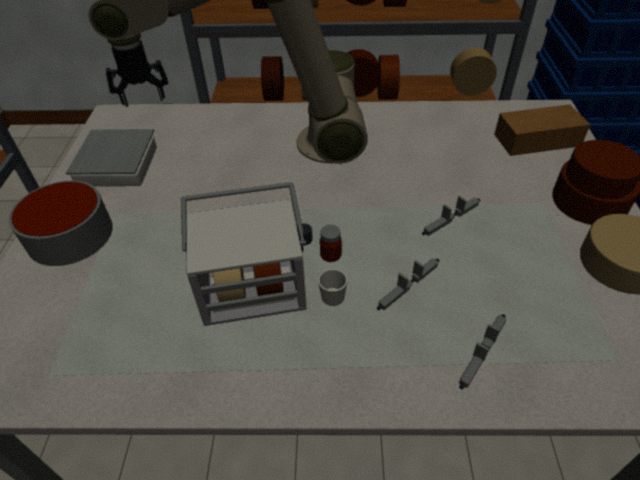

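View pics/side0.png

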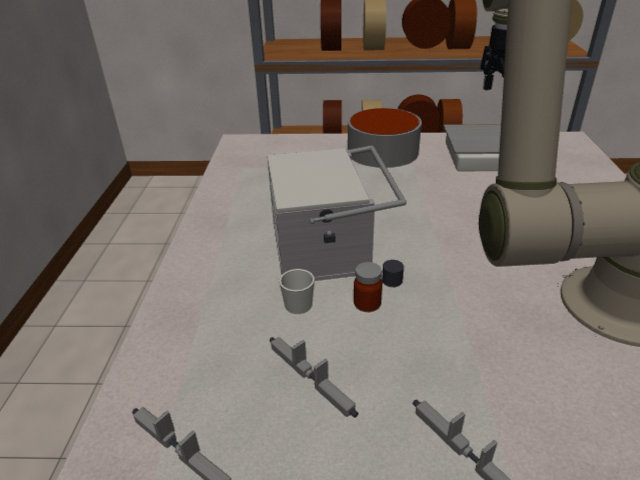

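View pics/wrist0.png

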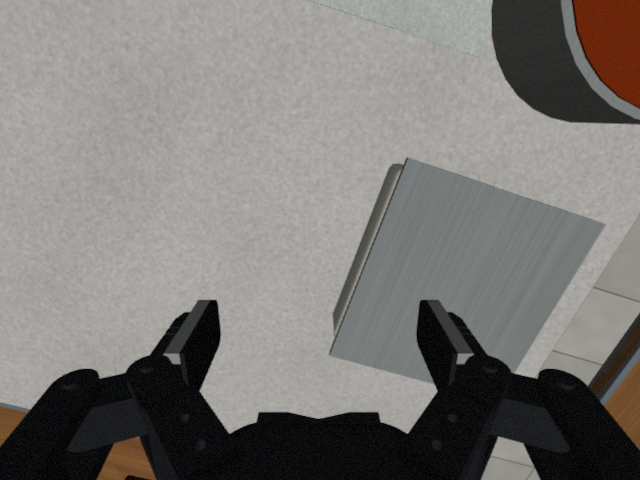

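The scene camera faces the robot, so the robot's right is on the image's left. There are three look-alike bars in the scene picture: A at (451,215), B at (408,283) and C at (483,350). I'll take rough positions from two views first.

```bash
cat > h.py <<'E'
import numpy as np, cv2
from rig import ctrl
def cam(n):
    c=ctrl.camera_info(n); f=240/np.tan(np.radians(c['fov_y']/2)); return f,c['cx'],c['cy'],np.array(c['camera_from_world'])
def ray(C,p):
    f,cx,cy,T=C; d=np.array([(p[0]-cx)/f,(p[1]-cy)/f,1.]); R=T[:3,:3]; return -R.T@T[:3,3], R.T@d
def onz(C,p,z):
    o,d=ray(C,p); return o+d*(z-o[2])/d[2]
def proj(C,X):
    f,cx,cy,T=C; q=T[:3,:3]@np.asarray(X,float)+T[:3,3]; return np.array([cx+f*q[0]/q[2],cy+f*q[1]/q[2]])
def tri(obs):
    A=np.zeros((3,3));b=np.zeros(3)
    for C,p in obs:
        o,d=ray(C,p); d/=np.linalg.norm(d); M=np.eye(3)-np.outer(d,d); A+=M;b+=M@o
    X=np.linalg.solve(A,b); return X,[np.round(proj(C,X)-p,1) for C,p in obs]
E
python3 - <<'E'
from h import *
S=cam('scene');D=cam('side')
for n,p in dict(A0=(426,232),A1=(477,201),B0=(381,306),B1=(437,261),C0=(463,385),C1=(503,317)).items(): print(n,onz(S,p,10).round())
print('Bside',onz(D,(272,341),10).round(),onz(D,(355,413),10).round())
# deck corners scene/side
print('deck z187',[ (p,onz(S,p,187).round()) for p in [(185,209),(296,202),(302,260),(186,271)]])
print('deck side',[ (p,onz(D,p,187).round()) for p in [(268,156),(348,152),(368,200),(275,211)]])
print('handle cross', tri([(S,(183,199)),(D,(371,149))]), tri([(S,(296,186)),(D,(404,202))]))
for n,p in dict(jar=(331,258),mould=(333,301),weight=(307,240)).items(): print(n,onz(S,p,0).round())
for n,p in dict(jar=(368,305),mould=(298,307),weight=(393,282)).items(): print(n,onz(D,p,0).round())
im=ctrl.capture('scene')[:,:,::-1]
cv2.imwrite('pics/crop1.png',cv2.resize(im[170:400,160:540],None,fx=2.1,fy=2.1,interpolation=cv2.INTER_CUBIC))
E
```

```text
A0 [429. 251.  10.]
A1 [308. 408.  10.]
B0 [668. 117.  10.]
B1 [531. 265.  10.]
C0 [867. 269.  10.]
C1 [700. 388.  10.]
Bside [669. 113.  10.] [523. 264.  10.]
deck z187 [((185, 209), array([ 527., -326.,  187.])), ((296, 202), array([506., -76., 187.])), ((302, 260), array([684., -55., 187.])), ((186, 271), array([ 712., -286.,  187.]))]
deck side [((268, 156), array([ 709., -278.,  187.])), ((348, 152), array([ 530., -296.,  187.])), ((368, 200), array([494., -83., 187.])), ((275, 211), array([667., -44., 187.]))]
handle cross (array([ 475.90748755, -344.05864059,  172.05071424]), [array([0. , 0.1]), array([ 0. , -0.1])]) (array([428.86248349, -82.53460737, 177.00959186]), [array([-0.9, -2.3]), array([-1.9,  2.6])])
jar [509.   2.   0.]
mould [646.   7.  -0.]
weight [445. -61.   0.]
jar [493.   6.   0.]
mould [630.  12.   0.]
weight [438. -66.   0.]
```

View pics/crop1.png

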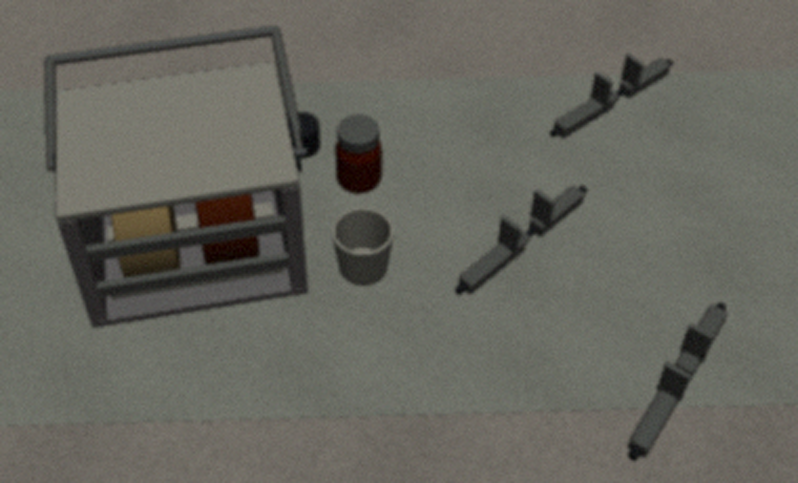

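Bar candidates by centre: A (451,215) at y≈330, **B (408,283) at y≈190**, C (483,350) at y≈328. B has the smallest y, so it is farthest to the robot's right, and the crop shows its two tabs and end pins. The carrier is near (598,-185), yaw about 0.175, with its front and handle towards the robot. I'll move nearer for wrist views.

Emit:
apply_moves([
  [5,3.06,-1.93,-0.98,0],
  [5,3.06,-1.93,-0.98,0],
  [5,3.06,-1.93,-0.98,0],
  [5,3.06,-1.93,-0.98,0],
  [5,3.06,-1.93,-0.98,0],
  [5,3.06,-1.93,-0.98,0],
  [5,3.06,-1.93,-0.98,0],
  [5,3.06,-1.93,-0.98,0],
  [5,3.06,-1.93,-0.98,0],
], squeeze=20)

```text
time_s: 0.95
eef_pos: [370.6, -248.2, 331.0]
ee_rot: [0.0, 0.988, 0.155, 0.0]
force: [1.3, -0.9, -0.4]
grip_width: 0.586
```

```bash
python3 - <<'E'
from h import *
W=cam('wrist'); im=ctrl.capture('wrist'); np.savez('w1.npz',im=im,f=W[0],cx=W[1],cy=W[2],T=W[3])
cv2.imwrite('pics/w1.png',im[:,:,::-1]); s=ctrl.sense(); print(s['time_s'],s['eef_pos'],s['ee_rot'],s['joints'],s['dq'])
E
```

```text
1.0 [ 373.8044412  -244.49790786  333.09485558] [6.17111187e-04 9.87541610e-01 1.57344908e-01 1.94112927e-03] [-0.84412485  0.08132234  1.54590331  0.00261125  1.51123658  0.41051648] [-0.11511848  0.00290553  0.01232852 -0.01960813 -0.05621249 -0.17497577]
```

View pics/w1.png

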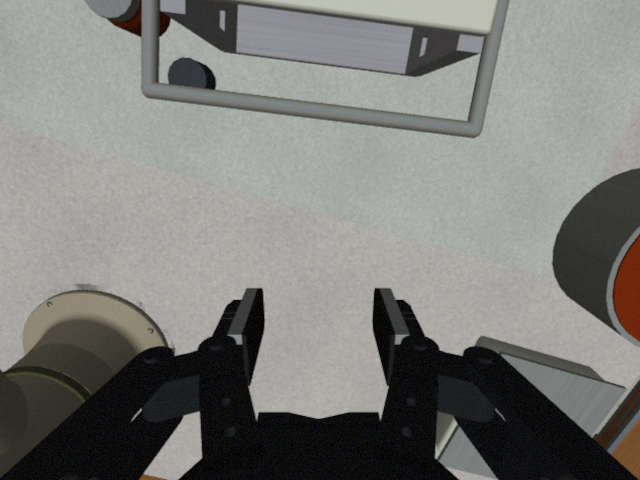

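The wrist view shows the handle crossbar from (148,90) to (476,129), the carrier front beyond it, and the recesses as slots at about (222,18) and (423,47).

```bash
python3 - <<'E'
from h import *
z=np.load('w1.npz'); W=(float(z['f']),float(z['cx']),float(z['cy']),z['T']); S=cam('scene');D=cam('side')
a,b=(148,90),(476,129)
for h in (170,175,180):
    A=onz(W,a,h);B=onz(W,b,h);m=(A+B)/2;d=A-B;print(h,A.round(1),B.round(1),m.round(1),np.linalg.norm(d).round(1),np.arctan2(d[1],d[0])-np.pi/2)
print(tri([(W,b),(S,(183,199)),(D,(371,149))]),tri([(W,a),(D,(404,202))]))
# wall bottom/front corners
for p in [(237,52),(408,75)]: print(p,[onz(W,p,h).round() for h in (0,)])
for p in [(222,18),(423,47)]: print('rec',p,onz(W,p,75).round(1))
im=z['im'][:,:,::-1]
cv2.imwrite('pics/w1c.png',cv2.resize(im[0:140,130:520],None,fx=2,fy=2,interpolation=cv2.INTER_CUBIC))
E
```

```text
170 [426.3 -90.4 170. ] [ 478.4 -347.   170. ] [ 452.3 -218.7  170. ] 261.8 0.20047119380393674
175 [426.7 -92.7 175. ] [ 477.9 -344.9  175. ] [ 452.3 -218.8  175. ] 257.3 0.20047119380393674
180 [427.1 -95.  180. ] [ 477.4 -342.8  180. ] [ 452.3 -218.9  180. ] 252.9 0.20047119380393696
(array([ 476.83851816, -344.57600435,  172.57154371]), [array([-2.3,  1.1]), array([-0.3,  0.2]), array([-0.4, -0.4])]) (array([425.51024573, -93.14969338, 176.32447384]), [array([-0.5,  1.6]), array([-0.7,  0. ])])
(237, 52) [array([ 487., -108.,    0.])]
(408, 75) [array([ 527., -313.,    0.])]
rec (222, 18) [ 505.8 -105.9   75. ]
rec (423, 47) [ 542.6 -302.3   75. ]
```

View pics/w1c.png

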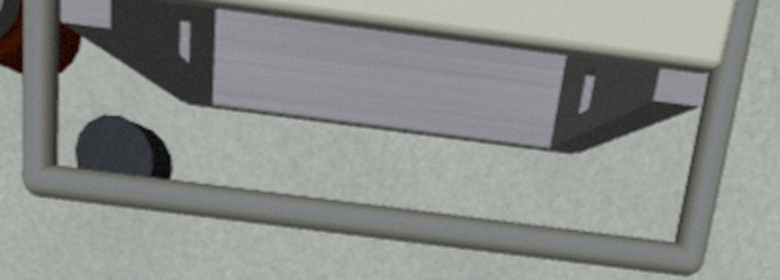

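Emit:
apply_moves([
  [4,0,0,0.4,-0.1212],
  [4,0,0,0.4,-0.1212],
  [4,0,0,0.4,-0.1212],
  [4,0,0,0.4,-0.1212],
  [4,0,0,0.4,-0.1212],
  [4,0,0,0.4,-0.1212],
  [4,0,0,0.4,-0.1212],
  [4,0,0,0.4,-0.1212],
  [4,0,0,0.4,-0.1212],
  [4,0,0,0.4,-0.1212],
  [4,0,0,0.4,-0.1212],
  [4,0,0,0.4,-0.1212],
])

```text
time_s: 2.0
eef_pos: [369.8, -249.9, 282.2]
ee_rot: [-0.0, 0.632, 0.775, 0.0]
force: [0.3, 0.7, 0.6]
grip_width: 0.466
```

```bash
cat >> h.py <<'E'
from scipy.spatial.transform import Rotation as Ro
def pose():
    s=ctrl.sense(); q=s['ee_rot']; R=Ro.from_quat([q[1],q[2],q[3],q[0]]).as_matrix(); return np.array(s['eef_pos']),R,s
def totool(target):
    p,R,s=pose(); return (R.T@(np.array(target)-p)).round(1)
E
python3 - <<'E'
from h import *
p,R,s=pose(); print(s['time_s'],p,s['joints'].round(3)); print(R.round(3)); print(totool([452.3,-218.8,175]),s['grip_width'])
E
```

```text
2.0 [ 369.78840982 -249.8706972   282.17032947] [-0.858  0.108  1.647  0.     1.387 -1.059]
[[-0.2   0.98 -0.  ]
 [ 0.98  0.2   0.  ]
 [ 0.   -0.   -1.  ]]
[ 13.9  87.1 107.2] 0.4660237495200282
```

Emit:
apply_moves([
  [4,0.47,2.9,0,0],
  [4,0.46,2.9,0,0],
  [4,0.46,2.9,1.5,0],
  [4,0,0,3.3,0],
  [4,0,0,3.3,0],
  [4,0,0,3.3,0],
  [4,0,0,0,0],
  [0.5,0,0,0,0],
  [0.5,0,0,0,0],
  [0.5,0,0,0,0],
  [0.5,0,0,0,0],
  [0.5,0,0,0,0],
], squeeze=30)

```text
time_s: 3.0
eef_pos: [452.1, -220.3, 170.5]
ee_rot: [0.001, 0.635, 0.773, -0.001]
force: [-6.9, -2.9, 0.9]
grip_width: 0.128
```

```bash
python3 - <<'E'
from h import *
p,R,s=pose(); print(s['time_s'],p,s['grip_width'],s['force'])
cv2.imwrite('pics/w2.png',ctrl.capture('wrist')[:,:,::-1]);cv2.imwrite('pics/s2.png',ctrl.capture('side')[80:300,220:480,::-1])
th0=.1;H=np.array([-149.25,160+15]);import math
# arc: shifts in carrier x (tool y) and up
pr=np.array([-149.25,15.]);
for i in range(1,25):
    t=.1+1.84*i/24; q=150*np.array([-math.cos(t),math.sin(t)]); print(i,round(t,3),((q-pr)/10).round(2)); pr=q
E
```

```text
3.0 [ 452.06256573 -220.25575568  170.45726185] 0.1275092273186104 [-6.85242343 -2.9218591   0.88296118]
1 0.177 [0.16 1.14]
2 0.253 [0.25 1.12]
3 0.33 [0.33 1.1 ]
4 0.407 [0.41 1.07]
5 0.483 [0.49 1.04]
6 0.56 [0.57 1.  ]
7 0.637 [0.65 0.95]
8 0.713 [0.72 0.9 ]
9 0.79 [0.79 0.84]
10 0.867 [0.85 0.78]
11 0.943 [0.9  0.71]
12 1.02 [0.96 0.64]
13 1.097 [1.   0.56]
14 1.173 [1.04 0.49]
15 1.25 [1.08 0.4 ]
16 1.327 [1.1  0.32]
17 1.403 [1.13 0.23]
18 1.48 [1.14 0.15]
19 1.557 [1.15 0.06]
20 1.633 [ 1.15 -0.03]
21 1.71 [ 1.14 -0.12]
22 1.787 [ 1.13 -0.2 ]
23 1.863 [ 1.11 -0.29]
24 1.94 [ 1.09 -0.37]
```

View pics/w2.png

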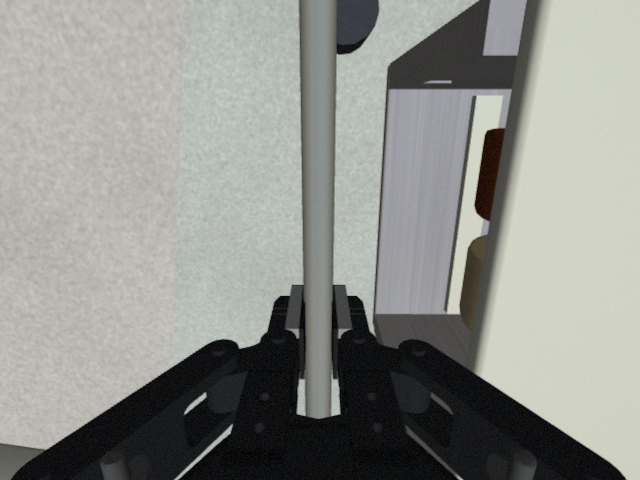

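View pics/s2.png

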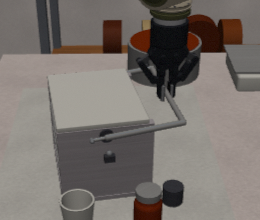

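Emit:
apply_moves([
  [0.5,0,0.16,-1.14,0],
  [0.5,0,0.25,-1.12,0],
  [0.5,0,0.33,-1.1,0],
  [0.5,0,0.41,-1.07,0],
  [0.5,0,0.49,-1.04,0],
  [0.5,0,0.57,-1.0,0],
  [0.5,0,0.65,-0.95,0],
  [0.5,0,0.72,-0.9,0],
  [0.5,0,0.79,-0.84,0],
  [0.5,0,0.85,-0.78,0],
  [0.5,0,0.9,-0.71,0],
  [0.5,0,0.96,-0.64,0],
])

```text
time_s: 4.1
eef_pos: [521.2, -206.6, 285.9]
ee_rot: [0.002, 0.635, 0.772, -0.001]
force: [-10.4, -3.9, 9.3]
grip_width: 0.126
```

Emit:
apply_moves([
  [0.5,0,1.0,-0.56,0],
  [0.5,0,1.04,-0.49,0],
  [0.5,0,1.08,-0.4,0],
  [0.5,0,1.1,-0.32,0],
  [0.5,0,1.13,-0.23,0],
  [0.5,0,1.14,-0.15,0],
  [0.5,0,1.15,-0.06,0],
  [0.5,0,1.15,0.03,0],
  [0.5,0,1.14,0.12,0],
  [0.5,0,1.13,0.2,0],
  [0.5,0,1.11,0.29,0],
  [0.5,0,0,0,0],
])

```text
time_s: 5.1
eef_pos: [643.0, -182.3, 300.1]
ee_rot: [0.003, 0.635, 0.773, 0.001]
force: [2.9, -0.9, 4.2]
grip_width: 0.129
```

```bash
python3 - <<'E'
from h import *
p,R,s=pose(); print(s['time_s'],p,R.round(2),s['grip_width'],s['force'],s['joints'].round(2))
c=np.array([598.7,-189.9,160]);d=p+[0,0,8]-c; x=d@[.981,.194,0]; print(x,d[2],np.hypot(x,d[2]),np.pi-np.arctan2(d[2],x)-.1)
E
```

```text
5.1 [ 642.99173438 -182.25896817  300.11721886] [[-0.19  0.98  0.01]
 [ 0.98  0.19 -0.  ]
 [-0.    0.01 -1.  ]] 0.12898210118934328 [ 2.92329834 -0.90841436  4.19981295] [-0.45  0.63  0.88 -0.    1.63 -0.65]
44.93255160352767 148.11721885950686 154.78257239198066 1.7653310523184198
```

Emit:
apply_moves([
  [0.5,0,0.5,0.17,0],
  [0.5,0,0.4,0.15,0],
  [0.5,0,0,0,0],
  [0.5,0,0,0,0],
])

```text
time_s: 5.43
eef_pos: [646.5, -181.7, 299.0]
ee_rot: [-0.001, 0.636, 0.772, -0.003]
force: [-30.5, -1.8, 19.6]
grip_width: 0.127
```

```bash
python3 - <<'E'
from h import *
p,R,s=pose(); print(s['time_s'],p,s['grip_width'],s['force'])
c=np.array([598.7,-189.9,160]);d=p+[0,0,8]-c; x=d@[.981,.194,0]; print(x,d[2],np.hypot(x,d[2]),np.pi-np.arctan2(d[2],x)-.1)
cv2.imwrite('pics/s3.png',ctrl.capture('side')[:300,180:560,::-1])
E
```

```text
5.4333 [ 646.46956634 -181.68693885  298.97672738] 0.12693064284805378 [-30.50551249  -1.80636269  19.62595534]
48.45527844388294 146.97672737543968 154.7581093160179 1.7892552300175906
```

View pics/s3.png

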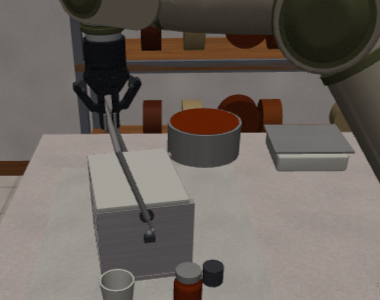

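The force rose to about 30 N, so the handle is against its stop. Next I'll release and lift.

Emit:
apply_moves([
  [3.5,0,0,0,0],
  [3.5,0,0,0,0],
  [3.5,0,0,-0.5,0],
  [3.5,0,0,-3,0],
  [3.5,0,0,-4,0],
  [3.5,0,0,-3,0],
])

```text
time_s: 5.98
eef_pos: [649.7, -179.7, 402.5]
ee_rot: [0.001, 0.635, 0.773, 0.0]
force: [0.8, 0.0, 1.7]
grip_width: 0.408
```

```bash
python3 - <<'E'
from h import *
p,R,s=pose(); print(s['time_s'],p,s['grip_width'],s['force'],s['joints'].round(3))
S=cam('scene');D=cam('side')
cv2.imwrite('pics/s4.png',ctrl.capture('side')[:300,180:560,::-1])
im=ctrl.capture('scene')[:,:,::-1];cv2.imwrite('pics/c4.png',cv2.resize(im[120:340,150:350],None,fx=2.5,fy=2.5))
# predicted crossbar ends at 1.8
ex=np.array([.981,.194,0]);ey=np.array([-.194,.981,0]);c=np.array([598.7,-189.9,160])
for t in (1.5,1.65,1.8):
  m=c+150*(-np.cos(t+.1)*ex+np.sin(t+.1)*np.array([0,0,1.]))
  print(t,[proj(C,m+sg*121*ey).round(1) for C in (S,D) for sg in (1,-1)])
E
```

```text
5.9833 [ 649.72044975 -179.70862725  402.54088476] 0.4075213907682174 [0.83569794 0.04930525 1.67921149] [-0.443  0.687  0.517  0.     1.935 -0.639]
1.5 [array([293.3, 180. ]), array([170. , 196.4]), array([321.3, 143. ]), array([303.1,  97. ])]
1.65 [array([295., 188.]), array([170. , 204.8]), array([308.7, 145.4]), array([292.8,  98.8])]
1.8 [array([296.8, 197.2]), array([170.4, 214.5]), array([296.5, 149.5]), array([282.8, 102.2])]
```

View pics/s4.png

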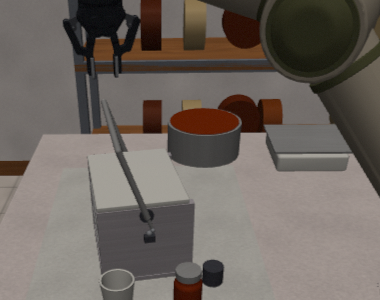

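View pics/c4.png

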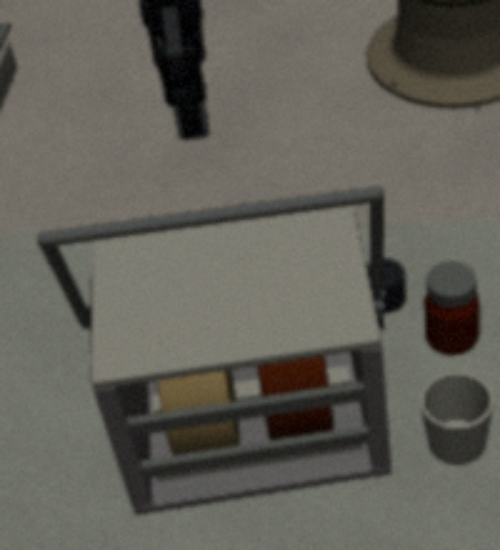

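The crossbar ends match the 1.8 rad prediction in both views: scene (302,197) and (167,215), side (284,102). The handle stays home after release. Next I'll move towards the bar side and test, on the way, how the arm behaves at the reach limit, because a lean is needed.

Emit:
apply_moves([
  [8,3.7,1.3,0,0],
  [8,3.7,1.3,0,0],
  [8,3.7,1.3,0,0],
  [8,3.7,1.3,0,0],
  [8,3.7,1.3,0,0],
  [8,3.7,1.3,0,0],
  [8,3.7,1.3,0,0],
  [8,3.7,1.3,0,0],
])

```text
time_s: 6.75
eef_pos: [694.3, 132.5, 399.4]
ee_rot: [0.0, 0.635, 0.773, 0.0]
force: [0.9, -1.2, 0.8]
grip_width: 0.936
```

Emit:
apply_moves([
  [8,0,4,0,0],
  [8,0,4,0,0],
  [8,0,4,0,0],
])

```text
time_s: 7.0
eef_pos: [736.7, 140.6, 353.7]
ee_rot: [0.015, 0.634, 0.773, 0.019]
force: [0.6, -0.1, 0.2]
grip_width: 0.936
```

```bash
python3 - <<'E'
from h import *
p,R,s=pose(); print(s['time_s'],p,R.round(3),s['joints'].round(3))
E
```

```text
7.0 [736.71984309 140.60158581 353.66290616] [[-0.196  0.98   0.048]
 [ 0.981  0.195  0.01 ]
 [ 0.     0.049 -0.999]] [ 0.03   0.936  0.189  0.009  1.968 -0.163]
```

Emit:
apply_moves([
  [8,0,4,0,0],
  [8,0,4,0,0],
  [8,0,4,0,0],
])

```text
time_s: 7.25
eef_pos: [769.0, 146.8, 320.7]
ee_rot: [0.036, 0.634, 0.772, 0.043]
force: [-0.0, -1.5, -0.0]
grip_width: 0.935
```

```bash
python3 - <<'E'
from h import *
p,R,s=pose(); print(s['time_s'],p,R.round(3),s['joints'].round(3))
E
```

```text
7.25 [768.98488826 146.75726354 320.70975055] [[-0.195  0.975  0.11 ]
 [ 0.981  0.193  0.021]
 [-0.001  0.112 -0.994]] [ 0.034  0.983  0.187  0.018  1.86  -0.156]
```

Emit:
apply_moves([
  [8,0,-4,0,0],
  [8,0,-4,0,0],
  [8,0,0,0,0],
])

```text
time_s: 7.5
eef_pos: [728.9, 138.4, 315.0]
ee_rot: [0.03, 0.634, 0.772, 0.038]
force: [-0.4, 0.3, -1.6]
grip_width: 0.939
```

```bash
python3 - <<'E'
from h import *
p,R,s=pose(); print(s['time_s'],p,R.round(3),s['joints'].round(3))
E
```

```text
7.5 [728.86395088 138.37022229 314.9718437 ] [[-0.195  0.976  0.095]
 [ 0.981  0.194  0.021]
 [ 0.002  0.098 -0.995]] [ 0.024  0.791  0.561  0.019  1.693 -0.169]
```

The lean is kept: pushing beyond reach tilts the tool outward, which is the direction needed. I'll fetch the bar, nearly vertical, and then lean while holding it. First I turn and look at the bar from above.

Emit:
apply_moves([
  [8,0,-2.5,0,0],
  [8,0,-2.5,0,0],
  [8,0,-2.5,0,0],
  [8,0,0,0.3,0.114],
  [8,0,0,0.3,0.114],
  [8,0,0,0.3,0.114],
  [8,0,0,0.3,0.114],
  [8,0,0,0.3,0.114],
  [8,0,0,0.3,0.114],
  [8,0,0,0.3,0.114],
  [8,0,0,0.3,0.114],
  [8,0,0,0.3,0.114],
])

```text
time_s: 8.5
eef_pos: [664.0, 124.6, 285.8]
ee_rot: [0.01, 0.932, 0.359, 0.056]
force: [0.3, 0.1, -0.5]
grip_width: 0.936
```

```bash
python3 - <<'E'
from h import *
p,R,s=pose(); print(s['time_s'],p,R.round(3),s['joints'].round(3)); print(totool([600,190,260]))
W=cam('wrist'); im=ctrl.capture('wrist'); np.savez('w3.npz',im=im,f=W[0],cx=W[1],cy=W[2],T=W[3])
cv2.imwrite('pics/w3.png',im[:,:,::-1])
E
```

```text
8.5 [664.03134692 124.61517627 285.75433089] [[ 0.737  0.667  0.111]
 [ 0.669 -0.743  0.021]
 [ 0.097  0.059 -0.994]] [0.005 0.579 0.995 0.021 1.456 0.84 ]
[ -5.9 -92.8  19.8]
```

View pics/w3.png

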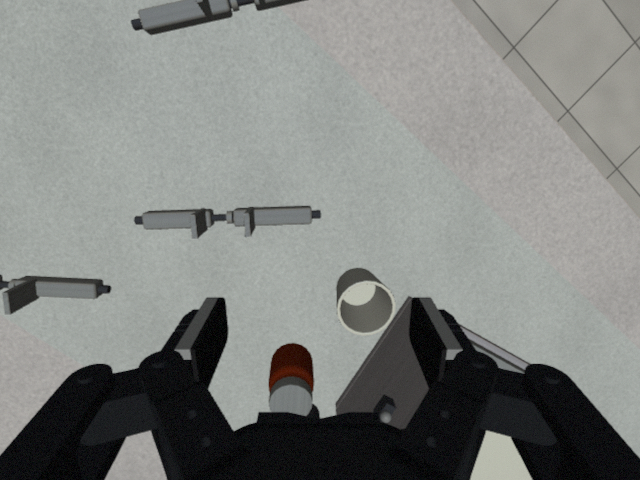

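The wrist view shows bar B in the centre with pins at (137,220) and (319,214) and tabs at about (198,228) and (248,226). The mould (365,300) and jar (291,380) are well clear of it.

```bash
python3 - <<'E'
from h import *
z=np.load('w3.npz'); W=(float(z['f']),float(z['cx']),float(z['cy']),z['T']); im=z['im'][:,:,::-1]
A=onz(W,(135.5,220.3),10);B=onz(W,(320.5,214),10);d=A-B;print(A,B,(A+B)/2,np.linalg.norm(d),np.arctan2(d[1],d[0]))
cv2.imwrite('pics/w3c.png',cv2.resize(im[180:260,120:340],None,fx=3.5,fy=3.5,interpolation=cv2.INTER_CUBIC))
m=(A+B)/2
S=cam('scene');D=cam('side')
print(proj(S,m),proj(D,m))
print(tri([(W,(135.5,220.3)),(S,(437,261))]),tri([(W,(320.5,214)),(S,(381,306)),(D,(272,341))]))
E
```

```text
[523.39141154 266.92278485  10.        ] [673.6634043  107.70139018  10.        ] [598.52740792 187.31208752  10.        ] 218.9363476637585 2.327286251218613
[408.46707202 282.32213179] [309.14291244 373.7780669 ]
(array([515.83431053, 270.05967721,  -6.63328207]), [array([0.3, 0.3]), array([ 0.2, -0. ])]) (array([671.26055466, 112.9402883 ,  12.30495728]), [array([-4.4, -1. ]), array([-1.6,  0.4]), array([-1.1, -1. ])])
```

View pics/w3c.png

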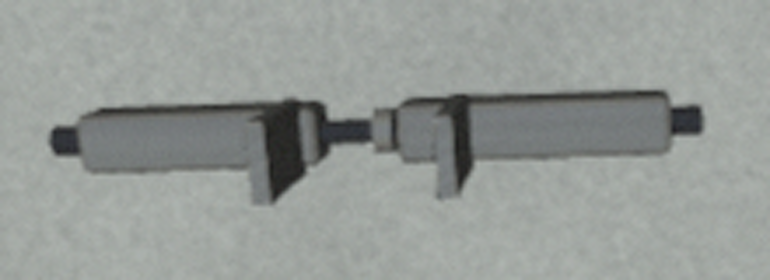

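```bash
python3 - <<'E'
from h import *
p,R,s=pose()
R=R@Ro.from_rotvec([0,0,-.025]).as_matrix()
w=np.array([599.4,187.5,110])-p; print((R.T@w).round(1)); print((R.T@np.array([0,0,-74])).round(2))
E
```

```text
[ -20.4 -100.4  168.1]
[-7.02 -4.45 73.53]
```

Emit:
apply_moves([
  [8.4,0,0,0,-0.025],
  [8.4,-0.41,-2.01,3.36,0],
  [8.4,-0.41,-2.01,3.36,0],
  [8.4,-0.41,-2.01,3.36,0],
  [8.4,-0.41,-2.01,3.36,0],
  [8.4,-0.4,-2.0,3.36,0],
  [8.4,0,0,0,0],
])

```text
time_s: 9.13
eef_pos: [593.2, 188.0, 103.6]
ee_rot: [0.009, 0.925, 0.376, 0.049]
force: [-1.0, 0.5, -1.5]
grip_width: 0.983
```

```bash
python3 - <<'E'
from h import *
p,R,s=pose(); print(s['time_s'],p,R.round(3),s['joints'].round(3)); print(totool([599.4,187.5,36]))
W=cam('wrist'); im=ctrl.capture('wrist'); np.savez('w4.npz',im=im,f=W[0],cx=W[1],cy=W[2],T=W[3])
cv2.imwrite('pics/w4.png',im[:,:,::-1])
E
```

```text
9.1333 [593.23717214 187.9890331  103.61204318] [[ 0.712  0.695  0.098]
 [ 0.697 -0.717  0.02 ]
 [ 0.084  0.054 -0.995]] [0.115 0.606 1.436 0.011 1.    0.908]
[-1.7  1.  67.9]
```

View pics/w4.png

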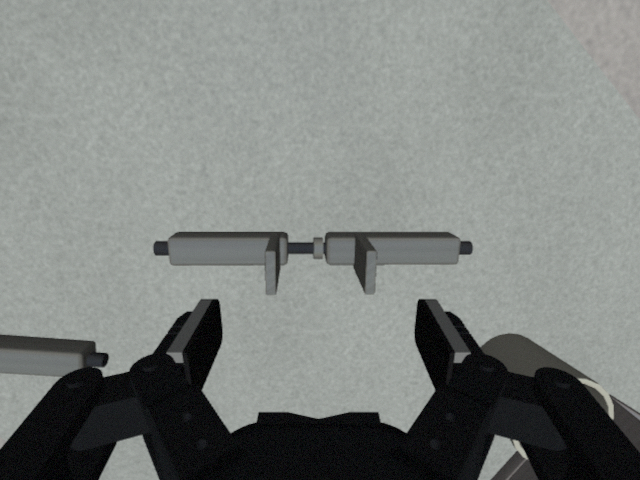

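The pads straddle the bar's tabs, with the tab tops at (271,270) and (370,270). I'll combine the two wrist views for height before descending.

```bash
python3 - <<'E'
from h import *
L=lambda n:(lambda z:(float(z['f']),float(z['cx']),float(z['cy']),z['T']))(np.load(n))
W3,W4=L('w3.npz'),L('w4.npz')
for a,b in [((135.5,220.3),(153,248)),((320.5,214),(472.5,248))]:
    print(tri([(W3,a),(W4,b)])[0].round(1), onz(W4,b,10).round(1))
# tab top near corners w3: crop/3.5+off ; (252,204)->(192,238.3), outer
print(tri([(W3,(120+262/3.5,180+203/3.5)),(W4,(271,293))])); print(tri([(W3,(120+449/3.5,180+196/3.5)),(W4,(370,293))]))
E
```

```text
[519.3 268.9   2.3] [522.6 268.3  10. ]
[674.1 108.3  12.9] [674.7 106.7  10. ]
(array([569.74433724, 199.26486764,  56.80616689]), [array([ 0.2, -0.2]), array([-0.3,  0.3])])
(array([608.74340105, 158.11829286,  57.86834068]), [array([ 0., -0.]), array([-0.,  0.])])
```

Emit:
apply_moves([
  [8.4,-0.06,0.04,2.3,0],
  [8.4,-0.06,0.03,2.3,0],
  [8.4,-0.06,0.03,2.2,0],
  [8.4,0,0,0,0],
  [3,0,0,0,0],
  [3,0,0,0,0],
  [3,0,0,0,0],
  [3,0,0,0,0],
  [3,0,0,0,0],
  [3,0,0,0,0],
], squeeze=50)

```text
time_s: 10.02
eef_pos: [609.4, 185.5, 49.1]
ee_rot: [0.013, 0.926, 0.373, 0.061]
force: [0.9, -2.4, 20.9]
grip_width: 0.416
```

```bash
python3 - <<'E'
from h import *
p,R,s=pose(); print(s['time_s'],p,s['force'],s['grip_width']*85.4)
cv2.imwrite('pics/w5.png',ctrl.capture('wrist')[:,:,::-1])
E
```

```text
10.0167 [609.42661629 185.46755622  49.13818316] [ 0.88823343 -2.350101   20.90496765] 35.566566764354036
```

View pics/w5.png

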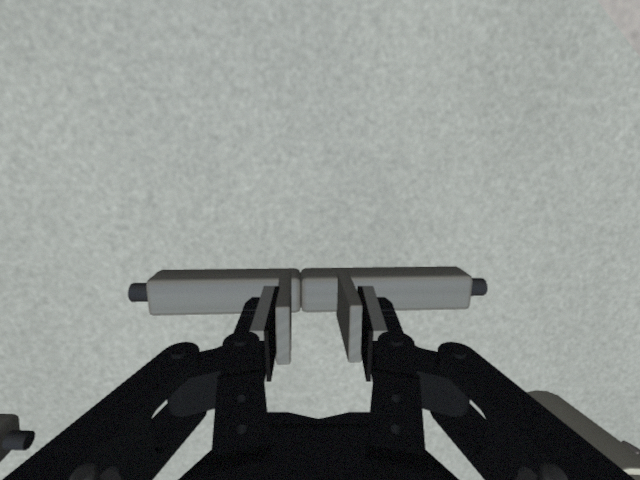

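Emit:
apply_moves([
  [3,0,0,-0.5,0],
  [3,0,0,-1,0],
  [3,0,0,-2,0],
  [3,0,0,-3,0],
  [3,0,0,-3,0],
  [3,0,0,-3,0],
  [3,0,0,0,0],
])

```text
time_s: 10.65
eef_pos: [592.8, 183.4, 174.3]
ee_rot: [0.012, 0.926, 0.373, 0.06]
force: [1.4, 0.1, -1.9]
grip_width: 0.413
```

```bash
python3 - <<'E'
from h import *
p,R,s=pose(); print(s['time_s'],p,R.round(3),s['force'],s['grip_width']*85.4)
W=cam('wrist'); im=ctrl.capture('wrist'); np.savez('w6.npz',im=im,f=W[0],cx=W[1],cy=W[2],T=W[3])
cv2.imwrite('pics/w6.png',im[:,:,::-1])
cv2.imwrite('pics/s6.png',cv2.resize(ctrl.capture('side')[150:450,200:500,::-1],None,fx=2,fy=2))
E
```

```text
10.65 [592.8187146  183.40435519 174.30456169] [[ 0.714  0.689  0.121]
 [ 0.692 -0.721  0.022]
 [ 0.102  0.068 -0.992]] [ 1.41870952  0.0761024  -1.93326727] 35.263528929259685
```

View pics/w6.png

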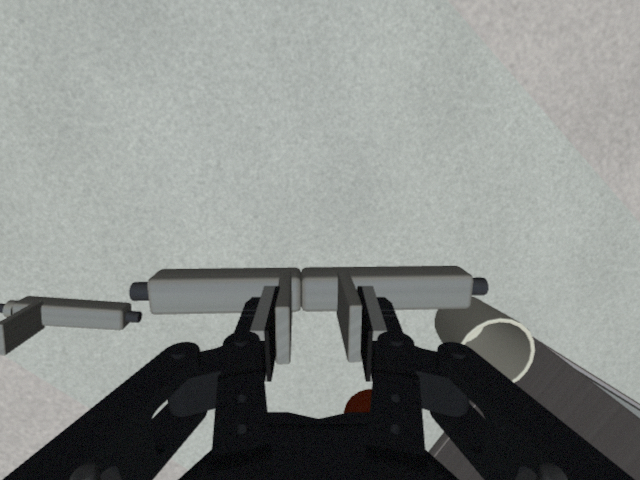

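View pics/s6.png

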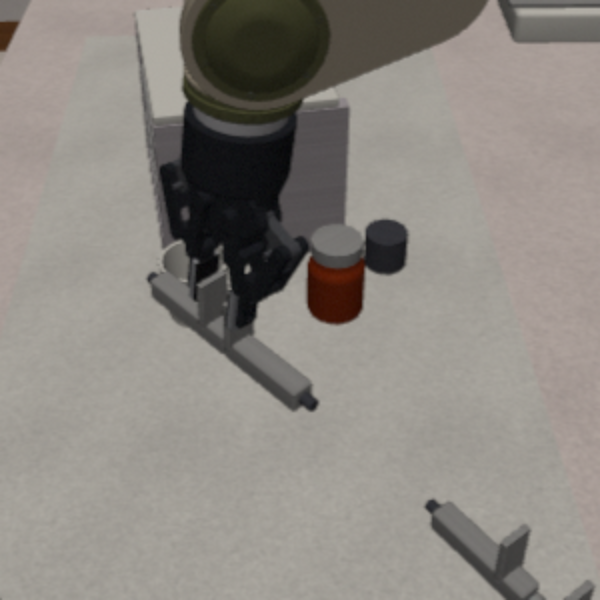

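The bar is held fully squeezed at 35.3 mm and is clear of the table. Next I turn to the insertion yaw and go to the reach limit along azimuth 0.195 to lean.

Emit:
apply_moves([
  [3,0,0,-2,0.115],
  [3,0,0,-2,0.115],
  [3,0,0,-2,0.115],
  [3,0,0,-2,0.115],
  [3,0,0,-2,0.115],
  [3,0,0,0,0],
])

```text
time_s: 11.25
eef_pos: [580.5, 181.1, 268.6]
ee_rot: [-0.005, 0.994, 0.093, 0.058]
force: [-0.1, -0.2, -2.2]
grip_width: 0.413
```

```bash
python3 - <<'E'
from h import *
p,R,s=pose(); print(s['time_s'],p,R.round(3),s['joints'].round(3),totool([746,147,300]))
E
```

```text
11.25 [580.53130433 181.10413068 268.63537811] [[ 0.976  0.186  0.114]
 [ 0.184 -0.983  0.021]
 [ 0.116  0.    -0.993]] [0.106 0.421 1.281 0.009 1.324 1.489] [158.8  64.2 -13. ]
```

Emit:
apply_moves([
  [3,3.46,-1.4,-0.38,0],
  [3,3.46,-1.4,-0.38,0],
  [3,3.46,-1.4,-0.38,0],
  [3,3.46,-1.4,-0.38,0],
  [3,3.5,0,-2,0],
  [3,3.5,0,-2,0],
  [3,3.5,0,-2,0],
  [3,3.5,0,-2,0],
])

```text
time_s: 11.92
eef_pos: [741.5, 255.9, 329.9]
ee_rot: [-0.01, 0.993, 0.097, 0.068]
force: [0.7, -0.4, -5.5]
grip_width: 0.413
```

```bash
python3 - <<'E'
from h import *
p,R,s=pose(); print(s['time_s'],p,R.round(3),s['joints'].round(3),s['grip_width'])
E
```

```text
11.9167 [741.54450688 255.9168539  329.9047856 ] [[ 0.972  0.194  0.134]
 [ 0.191 -0.981  0.032]
 [ 0.137 -0.006 -0.99 ]] [0.181 0.968 0.195 0.008 1.841 1.56 ] 0.4133082777876733
```

Emit:
apply_moves([
  [3,3,0,-2.8,0],
  [3,3,0,-2.8,0],
  [3,3,0,-2.8,0],
  [3,3,0,-2.8,0],
])

```text
time_s: 12.25
eef_pos: [729.7, 236.8, 412.3]
ee_rot: [-0.02, 0.988, 0.095, 0.12]
force: [-0.3, -0.4, -2.7]
grip_width: 0.41
```

```bash
python3 - <<'E'
from h import *
p,R,s=pose(); print(s['time_s'],p,R.round(3),s['joints'].round(3),s['grip_width'])
E
```

```text
12.25 [729.66315103 236.77979627 412.27216358] [[ 0.953  0.193  0.234]
 [ 0.183 -0.981  0.062]
 [ 0.241 -0.016 -0.97 ]] [0.153 0.865 0.186 0.026 1.847 1.543] 0.4099421346331092
```

Emit:
apply_moves([
  [3,4,-0.5,0,0],
  [3,4,-0.5,0,0],
  [3,4,-0.5,0,0],
  [3,4,-0.5,0,0],
  [3,4,-0.5,0,0],
  [3,4,-0.5,0,0],
])

```text
time_s: 12.75
eef_pos: [782.8, 254.2, 378.1]
ee_rot: [-0.034, 0.978, 0.094, 0.183]
force: [0.9, -0.7, -3.3]
grip_width: 0.407
```

```bash
python3 - <<'E'
from h import *
p,R,s=pose(); print(s['time_s'],p,R.round(3),s['joints'].round(3),s['grip_width'])
E
```

```text
12.75 [782.79929976 254.2482716  378.11866449] [[ 0.915  0.197  0.351]
 [ 0.172 -0.98   0.1  ]
 [ 0.364 -0.031 -0.931]] [0.159 0.926 0.187 0.044 1.657 1.549] 0.4074030491883346
```

Emit:
apply_moves([
  [3,0,3.6,-0.5,0],
  [3,0,3.6,-0.5,0],
  [3,0,3.6,-0.5,0],
  [3,0,3.6,-0.5,0],
  [3,0,3.6,-0.5,0],
  [3,4,0.4,-0.5,0],
  [3,4,0.4,-0.5,0],
  [3,4,0.4,-0.5,0],
  [3,4,0.4,-0.5,0],
  [3,4,0.4,-0.5,0],
])

```text
time_s: 13.58
eef_pos: [832.1, 77.8, 409.1]
ee_rot: [-0.033, 0.966, 0.092, 0.238]
force: [-0.4, 0.4, -2.4]
grip_width: 0.41
```

```bash
python3 - <<'E'
from h import *
p,R,s=pose(); print(s['time_s'],p,R.round(3),s['joints'].round(3),s['grip_width'])
E
```

```text
13.5833 [832.06412299  77.84362014 409.13857208] [[ 0.869  0.194  0.454]
 [ 0.162 -0.981  0.109]
 [ 0.467 -0.021 -0.884]] [-0.091  0.899  0.187  0.15   1.591  1.329] 0.4099286422745586
```

Emit:
apply_moves([
  [3,4,0.5,0,0],
  [3,4,0.5,0,0],
  [3,4,0.5,0,0],
  [3,4,0.5,0,0],
  [3,4,0.5,0,0],
  [3,4,0.5,0,0],
  [3,4,0.5,0,0],
  [3,4,0.5,0,0],
])

```text
time_s: 14.25
eef_pos: [866.9, 70.2, 437.9]
ee_rot: [-0.033, 0.941, 0.085, 0.325]
force: [-0.0, 0.2, -2.6]
grip_width: 0.404
```

```bash
python3 - <<'E'
from h import *
p,R,s=pose(); print(s['time_s'],p,R.round(3),s['joints'].round(3),s['grip_width'])
E
```

```text
14.25 [866.92617109  70.24440923 437.90693811] [[ 0.774  0.182  0.607]
 [ 0.14  -0.983  0.117]
 [ 0.618 -0.006 -0.786]] [-0.104  0.892  0.187  0.182  1.42   1.318] 0.40417516846034934
```

Lean is about 38°, with the bar level within 0.5°. I'll push two more rows, then come back in front of the carrier.

Emit:
apply_moves([
  [3,4,0.5,0,0],
  [3,4,0.5,0,0],
  [3,-3.3,0.56,-2.2,0],
  [3,-3.3,0.56,-2.2,0],
  [3,-3.3,0.56,-2.2,0],
  [3,-3.3,0.56,-2.2,0],
  [3,-3.3,0.56,-2.2,0],
  [3,-3.3,0.56,-2.2,0],
  [3,-3.3,0.56,-2.2,0],
  [3,-3.3,0.56,-2.2,0],
])

```text
time_s: 15.08
eef_pos: [617.4, -18.8, 423.3]
ee_rot: [-0.032, 0.934, 0.085, 0.346]
force: [0.3, -1.0, -2.1]
grip_width: 0.41
```

```bash
python3 - <<'E'
from h import *
p,R,s=pose(); print(s['time_s'],p,R.round(3),s['joints'].round(3),s['grip_width'])
for n in('side','scene','wrist'):
    im=ctrl.capture(n); W=cam(n);cv2.imwrite(f'pics/{n}7.png',im[:,:,::-1])
ex=np.array([.981,.194,0]);c=np.array([598.7,-189.9,0])
t=c-170*ex+[0,0,200]; print(t,totool(t))
E
```

```text
15.0833 [617.36189441 -18.8095039  423.33250108] [[ 0.745  0.182  0.641]
 [ 0.137 -0.983  0.119]
 [ 0.652 -0.001 -0.758]] [-0.358  0.114  1.431  0.411  1.001  0.914] 0.41043167775407297
[ 431.93 -222.88  200.  ] [-312.1  167.2   26.6]
```

View pics/side7.png

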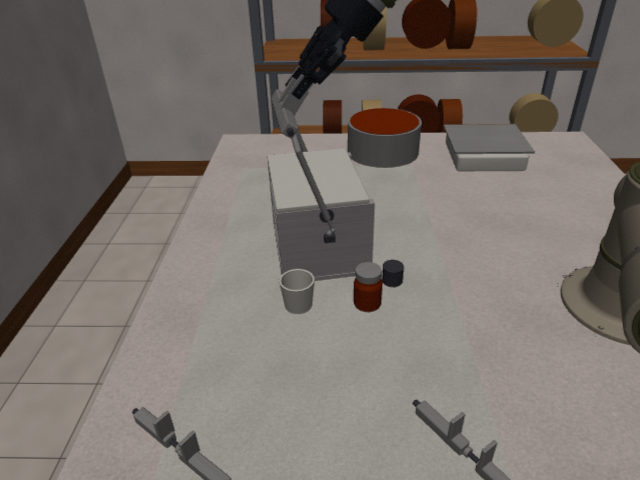

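View pics/scene7.png

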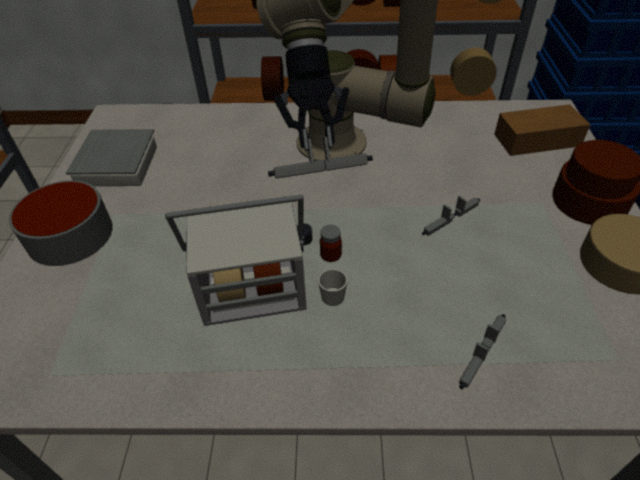

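View pics/wrist7.png

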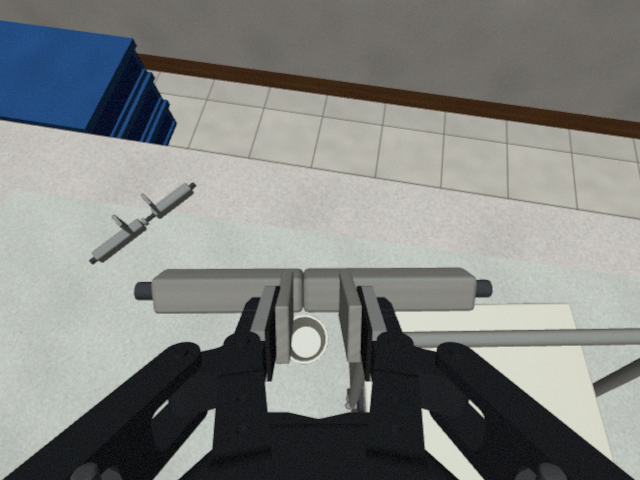

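Emit:
apply_moves([
  [3,-2.95,0.96,-0.79,0],
  [3,-2.95,0.96,-0.79,0],
  [3,-2.95,0.96,-0.79,0],
  [3,-2.95,0.96,-0.79,0],
  [3,-2.95,0.96,-0.79,0],
  [3,-2.95,0.96,-0.79,0],
  [3,-2.95,0.96,-0.79,0],
  [3,0,0,0,0],
])

```text
time_s: 15.9
eef_pos: [440.0, -122.0, 328.8]
ee_rot: [-0.032, 0.935, 0.083, 0.345]
force: [-0.2, 0.6, -2.8]
grip_width: 0.409
```

```bash
python3 - <<'E'
from h import *
p,R,s=pose(); print(s['time_s'],p,R.round(3),s['joints'].round(3),s['grip_width'])
ex=np.array([.981,.194,0]);c=np.array([598.7,-189.9,0])
for X,Z in ((-185,200),(-185,110)):
  t=c+X*ex+[0,0,Z]; print(t,totool(t))
# bar in tool frame from wrist image, using length 193
W=cam('wrist'); f,cx,cy,T=W
a,b=np.array([135.,291]),np.array([492.,288.]); 
ra=np.array([(a[0]-cx)/f,(a[1]-cy)/f,1]);rb=np.array([(b[0]-cx)/f,(b[1]-cy)/f,1])
k=193/np.linalg.norm(ra-rb)
for r in (ra,rb):
  X=T[:3,:3].T@(k*r-T[:3,3]); print('pin tool',R.T@(X-p))
E
```

```text
15.9 [ 439.98554967 -121.98559486  328.80543561] [[ 0.749  0.177  0.639]
 [ 0.134 -0.984  0.117]
 [ 0.649 -0.002 -0.761]] [-0.858 -0.188  1.961  0.689  1.076  0.289] 0.40856769816188754
[ 417.215 -225.79   200.   ] [-114.5   98.4   71.3]
[ 417.215 -225.79   110.   ] [-173.    98.6  139.7]
pin tool [ -7.69354625 -99.38960564  36.49998468]
pin tool [-6.14772032 93.60297324 37.18912724]
```

Emit:
apply_moves([
  [3,-2.16,1.23,1.75,-0.012],
  [3,-2.16,1.23,1.75,0],
  [3,-2.16,1.23,1.75,0],
  [3,-2.16,1.23,1.75,0],
  [3,-2.16,1.23,1.75,0],
  [3,-2.16,1.23,1.75,0],
  [3,-2.16,1.23,1.75,0],
  [3,-2.16,1.23,1.75,0],
  [3,0,0,0,0],
])

```text
time_s: 16.65
eef_pos: [421.3, -226.5, 108.2]
ee_rot: [-0.032, 0.934, 0.089, 0.344]
force: [0.4, 0.6, -2.7]
grip_width: 0.406
```

```bash
python3 - <<'E'
from h import *
p,R,s=pose(); print(s['time_s'],p,R.round(3),s['joints'].round(3),s['grip_width'],s['force'])
for n in('side','wrist','scene'):
    W=cam(n);im=ctrl.capture(n); np.savez(f'{n}8.npz',im=im,f=W[0],cx=W[1],cy=W[2],T=W[3]);cv2.imwrite(f'pics/{n}8.png',im[:,:,::-1])
im=np.load('side8.npz')['im'][:,:,::-1];cv2.imwrite('pics/side8c.png',cv2.resize(im[140:320,240:460],None,fx=3,fy=3,interpolation=cv2.INTER_CUBIC))
im=np.load('scene8.npz')['im'][:,:,::-1];cv2.imwrite('pics/scene8c.png',cv2.resize(im[140:340,140:360],None,fx=2.8,fy=2.8,interpolation=cv2.INTER_CUBIC))
E
```

```text
16.65 [ 421.31444669 -226.53814741  108.23138407] [[ 0.748  0.188  0.637]
 [ 0.145 -0.982  0.121]
 [ 0.648  0.002 -0.762]] [-1.087  0.284  2.155  1.059  0.791 -0.518] 0.405807420569955 [ 0.41777771  0.6096816  -2.7244918 ]
```

View pics/wrist8.png

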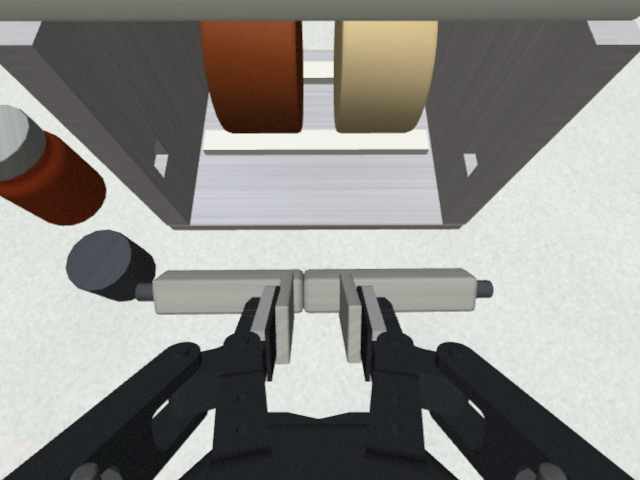

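View pics/side8c.png

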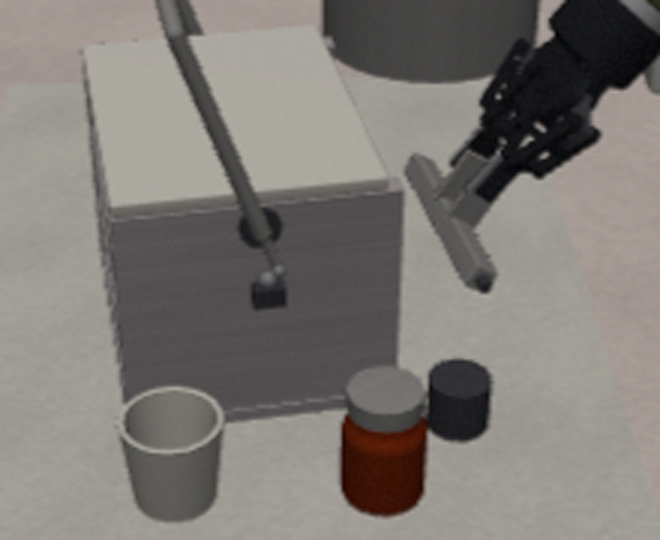

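View pics/scene8c.png

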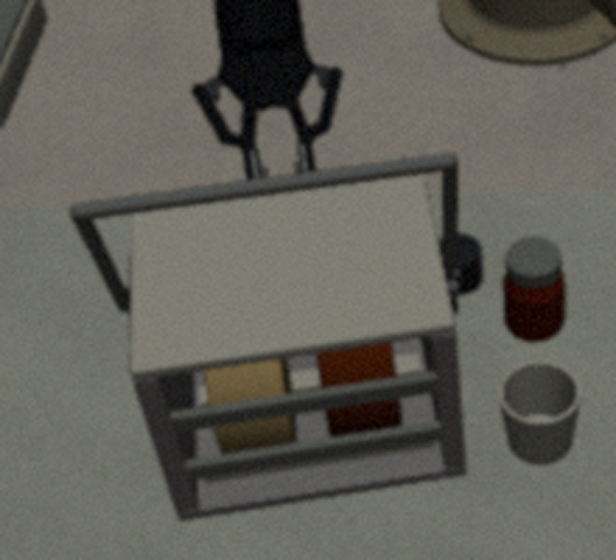

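The wrist view is excellent: the bar's pins are at (137,291) and (492,289), the recess mouths at (161,163) and (470,163), and the wall front edges are visible. I'll zoom in to measure.

```bash
python3 - <<'E'
from h import *
im=np.load('wrist8.npz')['im'][:,:,::-1]
a=cv2.resize(im[130:310,120:220],None,fx=4,fy=4,interpolation=cv2.INTER_CUBIC);b=cv2.resize(im[130:310,420:520],None,fx=4,fy=4,interpolation=cv2.INTER_CUBIC)
out=cv2.resize(np.hstack([a,b]),(666,600)) if 0 else np.hstack([a,b])[:600]
cv2.imwrite('pics/z8.png',out)
im=np.load('w1.npz')['im'][:,:,::-1]
cv2.imwrite('pics/z1.png',np.hstack([cv2.resize(im[0:70,200:260],None,fx=6,fy=6,interpolation=cv2.INTER_CUBIC),cv2.resize(im[20:90,390:450],None,fx=6,fy=6,interpolation=cv2.INTER_CUBIC)]))
E
```

```text
(no output)
```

View pics/z8.png

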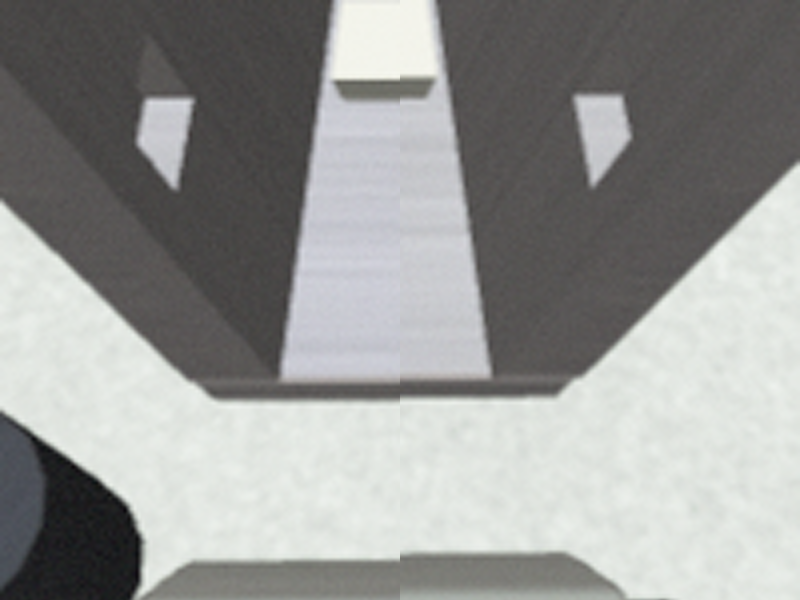

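View pics/z1.png

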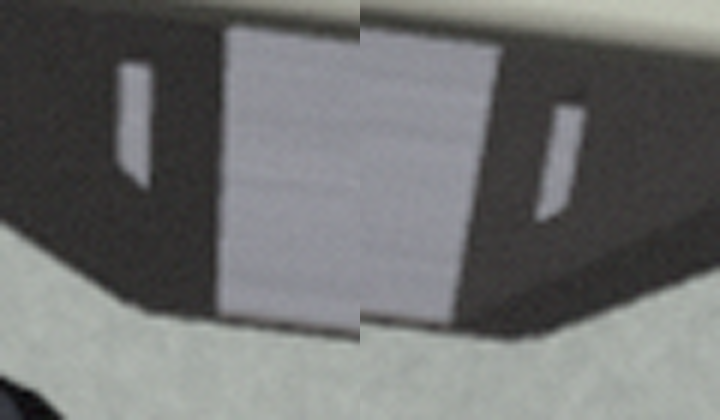

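```bash
python3 - <<'E'
from h import *
L=lambda n:(lambda z:(float(z['f']),float(z['cx']),float(z['cy']),z['T']))(np.load(n))
W1,W8=L('w1.npz'),L('wrist8.npz')
P={'Lb':((225.3,10.7),(168.75,154.25)),'Lf':((225,31.3),(164.25,177.5)),'Rb':((422.5,37.5),(463.5,153.75)),'Rf':((419.5,56.8),(468.25,177.))}
X={};Y={}
for k,(a,b) in P.items(): X[k]=tri([(W1,a),(W8,b)])[0]; Y[k]=onz(W8,b,66); print(k,X[k].round(1),'z66 w8',Y[k].round(1),'w1',onz(W1,a,66).round(1))
for Q in (X,Y):
  m=sum(Q.values())/4; d=(Q['Lb']+Q['Lf']-Q['Rb']-Q['Rf'])/2; print('mid',m.round(1),'yaw',np.arctan2(-d[0],d[1]),np.linalg.norm(d))
im=np.load('wrist8.npz')['im'][:,:,::-1]
cv2.imwrite('pics/zb.png',np.vstack([cv2.resize(im[260:325,125:225],None,fx=4,fy=4,interpolation=cv2.INTER_CUBIC),cv2.resize(im[260:325,410:510],None,fx=4,fy=4,interpolation=cv2.INTER_CUBIC)]))
im=np.load('side8.npz')['im'][:,:,::-1]
cv2.imwrite('pics/zs.png',cv2.resize(im[180:245,360:420],None,fx=8,fy=8,interpolation=cv2.INTER_CUBIC))
E
```

```text
Lb [ 514.4 -104.6   65. ] z66 w8 [ 513.9 -105.3   66. ] w1 [ 514.2 -104.9   66. ]
Lf [ 496.5 -108.4   65.6] z66 w8 [ 496.2 -108.6   66. ] w1 [ 496.5 -108.6   66. ]
Rb [ 552.6 -300.3   65.7] z66 w8 [ 552.3 -300.3   66. ] w1 [ 552.5 -300.2   66. ]
Rf [ 535.6 -304.6   64.6] z66 w8 [ 534.7 -304.    66. ] w1 [ 535.3 -304.3   66. ]
mid [ 524.8 -204.5   65.2] yaw 0.1947050803077027 199.68689113378605
mid [ 524.3 -204.5   66. ] yaw 0.19433480966767244 198.92172597358282
```

View pics/zb.png

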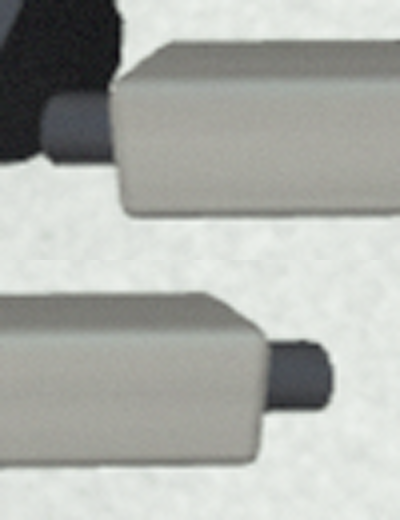

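View pics/zs.png

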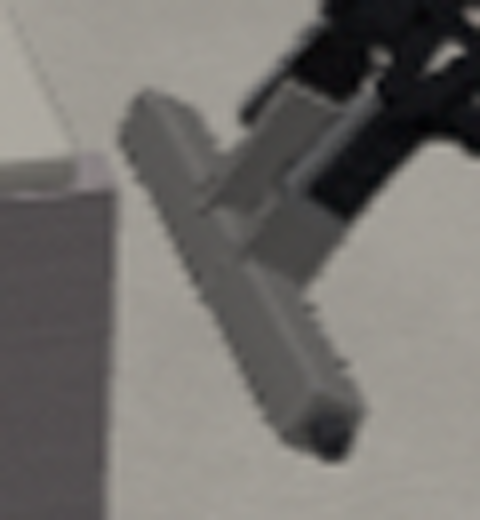

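```bash
cat > bar.py <<'E'
from h import *
def barfit(W,a,b,L=193.):
    f,cx,cy,T=W; g=lambda q:np.array([(q[0]-cx)/f,(q[1]-cy)/f,1.])
    ra,rb=g(a),g(b); k=L/np.linalg.norm(ra-rb)   # equal depth
    return [T[:3,:3].T@(k*r-T[:3,3]) for r in (ra,rb)]
ex=np.array([np.cos(.1945),np.sin(.1945),0]);ey=np.array([-ex[1],ex[0],0]);M=np.array([524.6,-204.5,75.])
def car(X): d=np.asarray(X)-M; return np.array([d@ex,d@ey,d[2]]).round(1)
E
python3 - <<'E'
from bar import *
L=lambda n:(lambda z:(float(z['f']),float(z['cx']),float(z['cy']),z['T']))(np.load(n))
W8,D=L('wrist8.npz'),L('side8.npz')
a,b=(135.5,292),(493,288.75)
p,R,s=pose()
A,B=barfit(W8,a,b); print('mono',A.round(1),B.round(1),'car',car(A),car(B))
At,e=tri([(W8,a),(D,(401.2,235.6))]); print('tri L',At.round(1),e,car(At), 'tool',(R.T@(At-p)).round(1))
# B with 193 length from At along its ray
o,d=ray(W8,b);d/=np.linalg.norm(d);w=o-At;bb=w@d;disc=bb*bb-(w@w-193**2);
for t in(-bb+disc**.5,-bb-disc**.5): print('B',(o+d*t).round(1),car(o+d*t),(R.T@(o+d*t-p)).round(1))
print('A,B tool',(R.T@(A-p)).round(1),(R.T@(B-p)).round(1)); print('tcp car',car(p))
print('perp dir',R[:,1])
E
```

```text
mono [ 420.2 -125.4   77.6] [ 458.4 -314.6   78.7] car [-87.2  97.8   2.6] [-86.2 -95.2   3.7]
tri L [ 420.2 -124.8   76.5] [array([-0.1,  0.1]), array([-0., -0.])] [-87.   98.4   1.5] tool [-10.5 -99.3  38.3]
B [ 458.  -314.    79.9] [-86.5 -94.6   4.9] [-8.4 93.7 37.3]
B [ 412.1 -246.7  225.9] [-118.6  -19.6  150.9] [ 62.5  19.9 -94.8]
A,B tool [ -9.9 -98.7  37.4] [-9.  94.3 38.5]
tcp car [-104.2   -0.6   38.1]
perp dir [ 0.19105032 -0.98155473  0.00707712]
```

In the frame of the recess mid-point the pins sit at (-87, +98, +2) and (-86, -95, +4). Needed shift is therefore +86.7 forward, -1.6 sideways, -3 down. I'll go 55 forward with the corrections, then look again.

```bash
python3 - <<'E'
from bar import *
p,R,s=pose()
for v in ([0,-1.6,-3],[55,0,0],[32,0,0]): print(v,(R.T@(v[0]*ex+v[1]*ey+np.array([0,0,v[2]]))).round(1))
E
```

```text
[0, -1.6, -3] [-2.   1.6  2.3]
[55, 0, 0] [41.7 -0.1 35.8]
[32, 0, 0] [24.3 -0.1 20.8]
```

Emit:
apply_moves([
  [3,-0.2,0.16,0.23,0],
  [3,1.04,0,0.9,0],
  [3,1.04,0,0.9,0],
  [3,1.04,0,0.9,0],
  [3,1.04,0,0.9,0],
  [3,0,0,0,0],
  [3,0,0,0,0],
])

```text
time_s: 17.38
eef_pos: [476.5, -215.4, 109.7]
ee_rot: [-0.03, 0.933, 0.092, 0.346]
force: [-0.0, 0.1, -3.5]
grip_width: 0.406
```

```bash
python3 - <<'E'
from bar import *
p,R,s=pose(); print(s['time_s'],p.round(1),R.round(3),s['grip_width'],s['force'])
print('tcp car',car(p), 'bar exp', [car(p+R@np.array(t)) for t in ([-10,-99,37.8],[-8.7,94,37.8])])
W=cam('wrist');im=ctrl.capture('wrist');np.savez('w9.npz',im=im,f=W[0],cx=W[1],cy=W[2],T=W[3]);cv2.imwrite('pics/w9.png',im[:,:,::-1])
E
```

```text
17.3833 [ 476.5 -215.4  109.7] [[ 0.744  0.193  0.64 ]
 [ 0.151 -0.981  0.12 ]
 [ 0.651  0.008 -0.759]] 0.40562879938099894 [-0.02368775  0.11198124 -3.47427526]
tcp car [-49.3  -1.4  34.7] bar exp [array([-32.3,  97.3,  -1.2]), array([-31.4, -95.7,   1.1])]
```

View pics/w9.png

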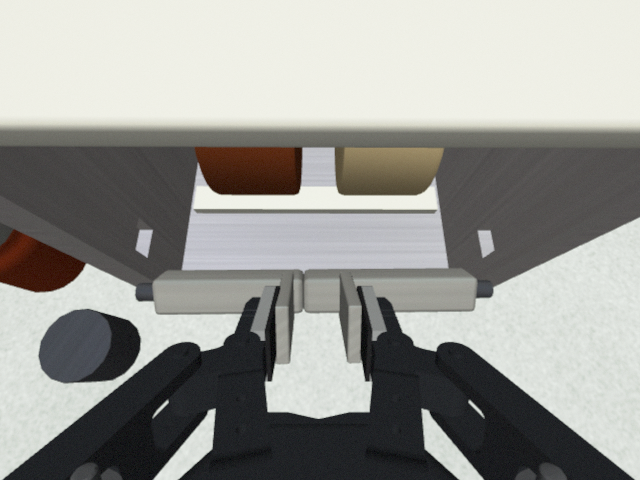

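```bash
python3 - <<'E'
from bar import *
im=np.load('w9.npz')['im'][:,:,::-1]
a=cv2.resize(im[220:320,110:200],None,fx=4.4,fy=4.4,interpolation=cv2.INTER_CUBIC);b=cv2.resize(im[220:320,430:520],None,fx=4.4,fy=4.4,interpolation=cv2.INTER_CUBIC)
cv2.imwrite('pics/z9.png',np.hstack([a,b]))
E
```

```text
(no output)
```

View pics/z9.png

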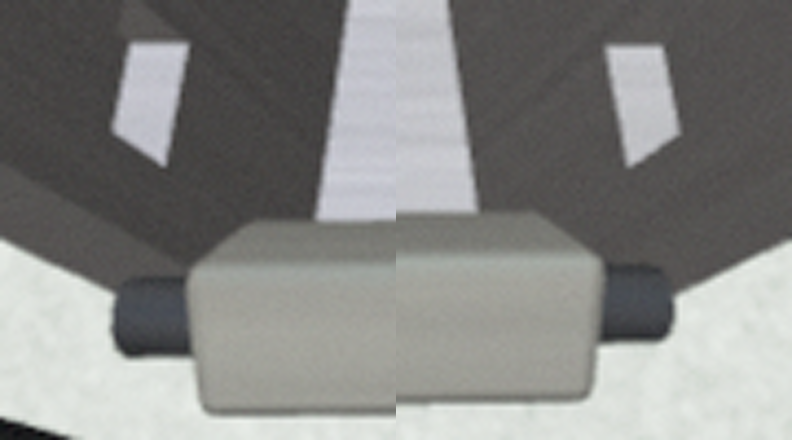

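```bash
python3 - <<'E'
from bar import *
L=lambda n:(lambda z:(float(z['f']),float(z['cx']),float(z['cy']),z['T']))(np.load(n))
W=L('w9.npz')
Q=[onz(W,q,66) for q in [(153.2,230),(147.7,257.7),(477.3,230.5),(482.7,257.7)]]
print([car(q) for q in Q]); m=sum(Q)/4; d=(Q[0]+Q[1]-Q[2]-Q[3])/2; print(m,np.arctan2(-d[0],d[1]),np.linalg.norm(d), car(m))
A,B=barfit(W,(135.7,291.8),(493.2,289.1)); print(car(A),car(B))
W8,W1=L('wrist8.npz'),L('w1.npz')
for k in [((225.3,10.7),(168.75,154.25),(153.2,230)),((225,31.3),(164.25,177.5),(147.7,257.7)),((422.5,37.5),(463.5,153.75),(477.3,230.5)),((419.5,56.8),(468.25,177.),(482.7,257.7))]:
  print(tri([(W1,k[0]),(W8,k[1]),(W,k[2])])[0].round(1), tri([(W8,k[1]),(W,k[2])])[0].round(1))
p,R,s=pose()
for v in ([32.5,-.8,0],): print(v,(R.T@(v[0]*ex+v[1]*ey+np.array([0,0,v[2]]))).round(1))
E
```

```text
[array([ 8.5, 99.4, -9. ]), array([-9.2, 99.5, -9. ]), array([  8.7, -99.2,  -9. ]), array([ -8.8, -99.4,  -9. ])]
[ 524.38112735 -204.45321255   66.        ] 0.19620102633203376 198.79106510626235 [-0.2  0.1 -9. ]
[-31.8  97.2   1.4] [-30.4 -95.8   3.3]
[ 514.3 -104.7   65.1] [ 513.5 -105.8   66.8]
[ 496.5 -108.5   65.7] [ 496.4 -108.5   65.8]
[ 552.6 -300.3   65.6] [ 552.4 -300.3   65.8]
[ 535.8 -304.6   64.4] [ 536.1 -304.7   63.8]
[32.5, -0.8, 0] [24.7  0.8 21.2]
```

Emit:
apply_moves([
  [3,-0.1,0.07,0.11,0],
  [3,0.6,0,0.52,0],
  [3,0.6,0,0.52,0],
  [3,0.6,0,0.52,0],
  [3,0.6,0,0.52,0],
  [3,0,0,0,0],
  [3,0,0,0,0],
])

```text
time_s: 18.02
eef_pos: [507.5, -210.0, 106.9]
ee_rot: [-0.031, 0.933, 0.091, 0.345]
force: [-0.9, 0.3, -2.2]
grip_width: 0.413
```

```bash
python3 - <<'E'
from bar import *
p,R,s=pose(); print(s['time_s'],p.round(1),R.round(3),s['grip_width'],s['force'],s['wrist_torque'])
print('tcp car',car(p), 'bar exp', [car(p+R@np.array(t)) for t in ([-10,-99,37.8],[-8.7,94,37.8])])
W=cam('wrist');im=ctrl.capture('wrist');np.savez('w10.npz',im=im,f=W[0],cx=W[1],cy=W[2],T=W[3]);cv2.imwrite('pics/w10.png',im[:,:,::-1])
cv2.imwrite('pics/s10.png',cv2.resize(ctrl.capture('side')[140:320,240:460,::-1],None,fx=3,fy=3,interpolation=cv2.INTER_CUBIC))
E
```

```text
18.0167 [ 507.5 -210.   106.9] [[ 0.745  0.192  0.639]
 [ 0.149 -0.981  0.121]
 [ 0.651  0.005 -0.759]] 0.41304685900251503 [-0.89399106  0.29566654 -2.21169059] [-0.13572044  0.64646871 -0.0066923 ]
tcp car [-17.9  -2.1  31.9] bar exp [array([-0.7, 96.7, -3.9]), array([  0. , -96.3,  -2. ])]
```

View pics/w10.png

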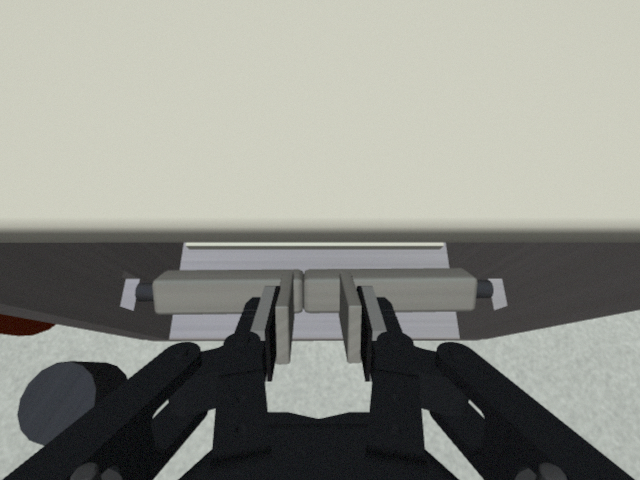

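View pics/s10.png

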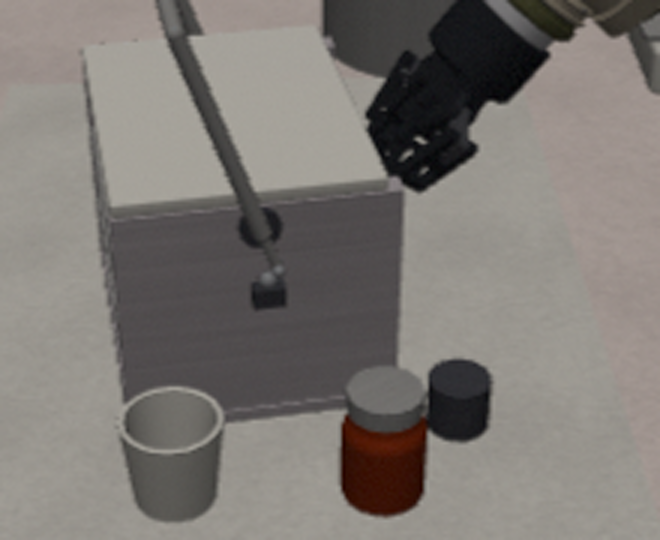

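```bash
python3 - <<'E'
from bar import *
z=np.load('w10.npz');im=z['im'][:,:,::-1]
a=cv2.resize(im[255:345,110:200],None,fx=4.4,fy=4.4,interpolation=cv2.INTER_CUBIC);b=cv2.resize(im[255:345,430:520],None,fx=4.4,fy=4.4,interpolation=cv2.INTER_CUBIC)
cv2.imwrite('pics/z10.png',np.hstack([a,b]))
W=(float(z['f']),float(z['cx']),float(z['cy']),z['T'])
w=lambda x,y,zz:M+x*ex+y*ey+np.array([0,0,zz])
for zz in(-3,0,3): print(zz,[proj(W,w(x,y,zz)).round(1) for y in(96.5,-96.5) for x in (-3,0,3)])
E
```

```text
-3 [array([136.3, 297.5]), array([137.4, 292. ]), array([138.5, 286.5]), array([492. , 297.5]), array([490.9, 292. ]), array([489.9, 286.6])]
0 [array([133.6, 296.4]), array([134.7, 290.8]), array([135.8, 285.3]), array([494.6, 296.4]), array([493.5, 290.9]), array([492.5, 285.4])]
3 [array([130.8, 295.2]), array([132. , 289.6]), array([133.1, 284. ]), array([497.3, 295.3]), array([496.2, 289.6]), array([495.1, 284.1])]
```

View pics/z10.png

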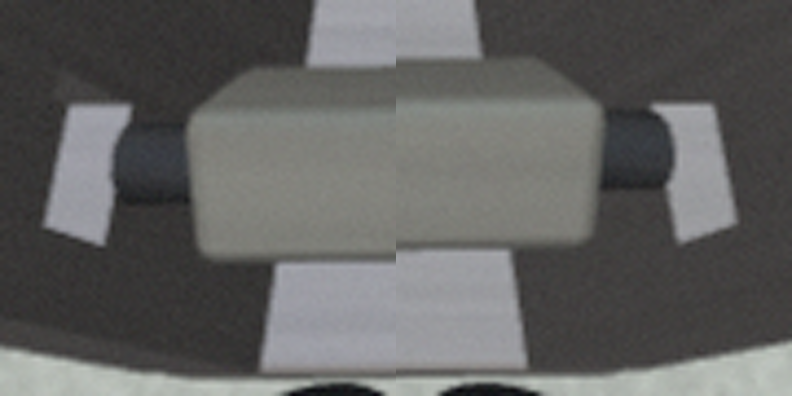

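The pin tips sit at (135.7,292.5) and (493.4,289.1), against an ideal of (134.7,290.8) and (493.5,290.9). That puts them within about 1 mm of the recess centres. I'll open slowly.

Emit:
apply_moves([
  [4.2,0,0,0,0],
  [4.8,0,0,0,0],
  [5.4,0,0,0,0],
  [5.8,0,0,0,0],
  [6.1,0,0,0,0],
  [6.4,0,0,0,0],
  [6.4,0,0,0,0],
])

```text
time_s: 18.7
eef_pos: [507.4, -210.9, 107.4]
ee_rot: [-0.03, 0.933, 0.091, 0.346]
force: [1.0, 0.1, -0.6]
grip_width: 0.751
```

```bash
python3 - <<'E'
from bar import *
p,R,s=pose(); print(s['time_s'],p.round(1),s['grip_width']*85.4,s['force'])
W=cam('wrist');im=ctrl.capture('wrist');np.savez('w11.npz',im=im,f=W[0],cx=W[1],cy=W[2],T=W[3]);cv2.imwrite('pics/w11.png',im[:,:,::-1])
E
```

```text
18.7 [ 507.4 -210.9  107.4] 64.17233848507719 [ 1.02844362  0.08009784 -0.63454455]
```

View pics/w11.png

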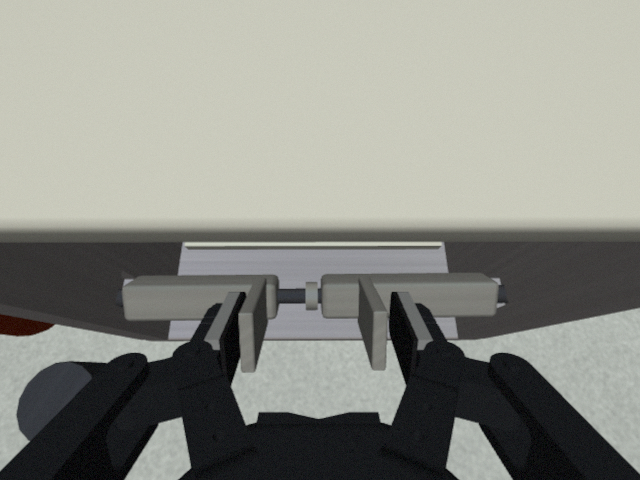

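The bar has sprung out with both pins in the recesses, and the pads are clear of the tabs. I'll open a little more and back out along the tool axis.

Emit:
apply_moves([
  [7.4,0,0,0,0],
  [7.4,0,0,0,0],
  [7.4,0,0,-0.6,0],
  [7.4,0,0,-1.2,0],
  [7.4,0,0,-2,0],
  [7.4,0,0,-2.5,0],
  [7.4,0,0,-2.5,0],
  [7.4,0,0,-2.5,0],
  [7.4,0,0,0,0],
])

```text
time_s: 19.5
eef_pos: [433.9, -225.5, 196.0]
ee_rot: [-0.028, 0.933, 0.091, 0.346]
force: [0.3, -0.3, 0.3]
grip_width: 0.867
```

```bash
python3 - <<'E'
from bar import *
p,R,s=pose(); print(s['time_s'],p.round(1),s['grip_width']*85.4,s['force'])
W=cam('wrist');im=ctrl.capture('wrist');np.savez('w12.npz',im=im,f=W[0],cx=W[1],cy=W[2],T=W[3]);cv2.imwrite('pics/w12.png',im[:,:,::-1])
E
```

```text
19.5 [ 433.9 -225.5  196. ] 74.07515751117029 [ 0.3275425  -0.25295795  0.34797057]
```

View pics/w12.png

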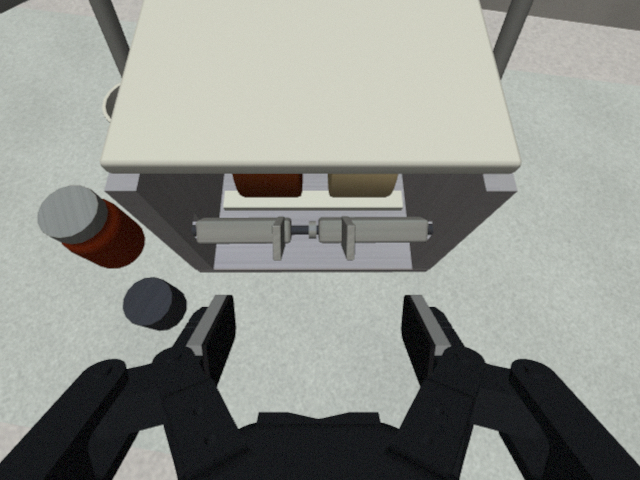

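The bar lies across the front between both walls, ends at (195,228) and (432,228). I'll check the pin ends, the handle and the other objects.

```bash
python3 - <<'E'
from bar import *
z=np.load('w12.npz');im=z['im'][:,:,::-1];W=(float(z['f']),float(z['cx']),float(z['cy']),z['T'])
w=lambda x,y,zz:M+x*ex+y*ey+np.array([0,0,zz])
for n,q in dict(Lmouth=(0,100,-4),Lbody=(0,97,-4),Rbody=(0,-97,-4),Rmouth=(0,-100,-4)).items(): print(n,proj(W,w(*q)).round(1))
cv2.imwrite('pics/z12.png',cv2.resize(im[190:275,180:450],None,fx=2.9,fy=2.9,interpolation=cv2.INTER_CUBIC))
i2=ctrl.capture('scene');cv2.imwrite('pics/fin_s.png',i2[:,:,::-1]);cv2.imwrite('pics/fin_d.png',ctrl.capture('side')[:,:,::-1])
i0=cv2.imread('pics/scene0.png');d=np.abs(i0.astype(int)-i2[:,:,::-1]).max(2);
for n,(x0,x1,y0,y1) in dict(jar=(316,348,222,265),mould=(316,350,268,308),cheeses=(212,290,264,302)).items(): print(n,(d[y0:y1,x0:x1]>40).sum())
E
```

```text
Lmouth [197.5 228.2]
Lbody [201.  228.2]
Rbody [424.5 228.3]
Rmouth [428.  228.3]
jar 0
mould 0
cheeses 0
```

View pics/z12.png

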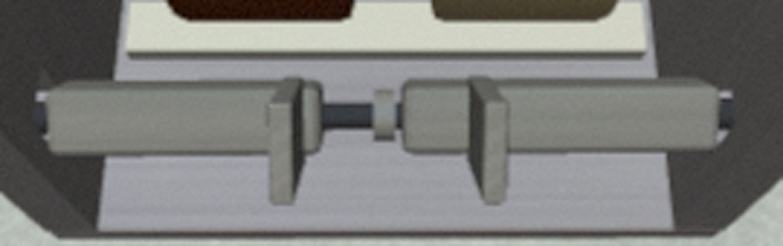

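View pics/fin_d.png

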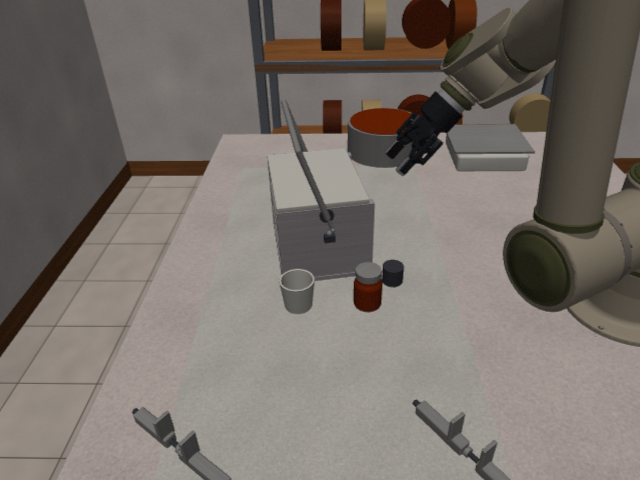

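View pics/fin_s.png

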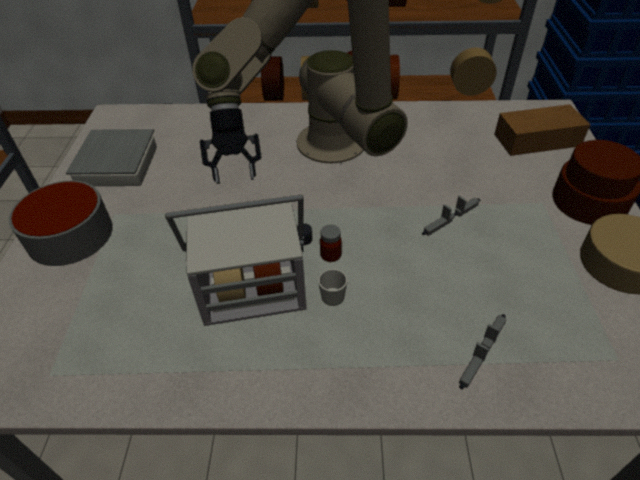

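```bash
python3 - <<'E'
from rig import ctrl
print(ctrl.finish_job()); print(ctrl.sense()['time_s'])
E
```

```text
the job is handed in; nothing more can be done
None
the job is handed in; nothing more can be done
```

The job is handed in. The handle is at its end stop and the keeper bar is across the carrier's front with both pins in the recesses. I used about 20 s of the 64 s allowed; the hand-in gave no verdict.

**What I did**
- **Handle:** I gripped the crossbar and swung it over its arc until the force rose to about 30 N at the stop, then let go.
- **Bar:** I took bar B, the one farthest to the robot's right, and squeezed it fully (35 mm over the tabs). I got the lean of about 40° by pushing past the arm's reach limit. I brought the bar in from the front, opened slowly so it sprang out, and backed out.

**What the last checks showed**
- **Handle:** In both fixed views the released handle matched the 1.8 rad position to within a few pixels, and it had not moved at the end.
- **Pins:** Both pins can be seen inside their recesses, and the visible length of the bar fits the 216 mm between the recess bottoms. Just before release the pin tips measured within about 1 mm of the recess centres. I could not measure the final pin depth directly.
- **Other things:** In the scene view the jar, mould and cheeses showed no change from the start. I checked the weight by eye only, in the side picture. The gripper is clear of everything and the measured force is near zero.

**What disagreed**
- **Grasp height:** I grasped the bar 13 mm higher than planned (49 mm instead of 36), with about 21 N showing at the wrist while closing. The grip was still firm.
- **Bar height:** Before release, two estimates of the bar's height differed by about 2 mm. I trusted the one from the pin spacing in the wrist picture.

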